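# Clear the stand and fetch the red-capped jars from the carousel

## Robot

A 7-joint arm with a two-finger parallel gripper is mounted at the origin on a cart in front of the work surface, level with it; the furniture and walls round the work are solid. World frame = base frame: x ahead of the robot, y to its left, z up, the work surface at z = 0. Lengths are in m, angles in rad, forces in N, time in s.
With the tool pointing down it reaches from about 0.4 to 0.9 m from the base axis. Payload 5.5 kg.
Tool frame: the origin (TCP) lies on the front face of the gripper's body, between the roots of the fingers; the fingertips stand r.tips_ahead ahead of it and the grasp point (between the pads) lies 47 mm ahead of it (r.tips_ahead is the distance from the TCP to the fingertips, in m); z points along the fingers, y is the line along which they close (so a half turn about z gives the same grasp; the last joint's range is limited). The gripper opens to 92 mm and grips with 3 to 60 N. Pads are 19 mm wide; open, the fingers measure 130 mm over their backs; the gripper's body (75 mm by 190 mm) begins 47 mm behind the grasp point.
Start: joints at [-0.988, 0.501, -0.427, 1.55, 0.221, 1.138, -0.21], TCP at [0.204, 0.617, 0.292] pointing down, gripper open.
Joint ranges: [-2.88, 2.88], [-0.31, 2.03], [-1.54, 1.56], [0.2, 2.42], [-1.41, 4.55], [0.19, 2.02], [-2.57, 2.57]. Speed limits (rad/s): [2.57, 2.57, 3.14, 3.14, 3.14, 3.14, 3.14].

## Interface

Orientations are given as a 3x3 rotation matrix whose columns are the frame's x, y, z axes.
In Python, from station import telemetry, vision, r gives the robot as it stands.
- The arm moves only by the shell command python3 -m pendant 'ROWS' [FORCE]. ROWS is JSON, a list of rows, each a list of 5 numbers: the gripper command: -1 is fully open, 1 is shut, values between are in proportion, then the shift along the tool's x, y, z as a fraction of full scale, then the turn about the tool's z as a fraction of full scale. In form: [[jaw, x, y, z, spin], ...]. A call has 1 to 10 rows; each row is the pose to reach, as a shift and turn from the pose commanded when the call began, along the tool's axes at that moment, turning the shorter way round; what a row does not reach only later rows make up. Full scale, the value 1, is 0.2 m for a shift and 180 degrees for a turn. A row lasts 1/10 s, in which the tool goes at most 50 mm and 8.59 degrees, less where a joint would pass 70% of its speed; a pose out of reach is approached as far as the arm can. A call with a number of a shift or a turn outside -1 to 1 is refused whole. A call with a gripper value outside its range is refused whole. The fingers move at their own pace and stop on an object; FORCE is the grip in N (left out, the last holds). Time passes only in rows, so rows that repeat a pose let the fingers close. It gives the time, the measured TCP pose, the force, the opening and the grip force at its end, in the units of the state.
- telemetry.sense(): the state, without advancing time (a new reading comes with each control period).
- vision.capture(name): name is "scene" or "side" or "wrist"; returns a dict with "color" (480x640x3 uint8, blue, green, red), "depth" (480x640 float32, m along the optical axis (not along the pixel's ray), 0 where there is no reading), "fx", "fy", "cx", "cy" (pixels), "world_from_camera" (4x4, takes a point from camera to world coordinates). Camera axes: x right, y down, z forward; pixel columns grow to the right and rows downward; lengths in m; the calibration is good to about 2 mm. A picture is of the moment at which its call begins.
- r.sign_off(): hands the job in; it is judged then, once.
The state is a dict: "clock": time; "joints": joint angles; "qd": joint speeds; "joint_efforts": joint torques, N m; "tool_pos": TCP position; "eef_rot": TCP orientation; "wrist_force": force on the tool from outside, world axes, zero at the start; "torque": the same for the moment, N m; "width": opening from 0.0 (shut) to 1.0 (fully open); "finger_force": force on a finger pad.
Only numpy, scipy, OpenCV 4.12 (cv2) and the standard library are available. Lean on these libraries where they do the work, as an engineer would, in place of code of your own. Each camera call takes 0.05 s, during which the arm holds its last target. There are 200 camera calls.

## Task

First lift the sugar canister by its handle off the steel stand and set it down upright, wholly on the round cork mat beside it. Then turn the jar carousel by its knob to bring each red-capped jar in turn to the open front, and stand all the red-capped jars there are upright on the cleared steel stand. The white-capped jars stay standing in their carousel pockets, the canister must end on its mat, and everything else on the table is left where it is.

Things in the scene. Friction and masses are not known exactly. Their poses are not given: they have to be found in the camera images.
- canister: round aluminium sugar canister, 84 mm across, closed lid about 97 mm up, 0.3 to 0.65 kg; a flat bar handle arches over the lid on two side straps (straps at +y and -y, 14 mm wide in x). Origin at the centre of its underside, z up. At the start it stands on the steel stand; it can be knocked a few cm aside at any time
- handle (a point): middle of the black handle bar of the canister, 151 mm above the canister's underside; the bar runs 95 mm along this point's y axis, is 14 mm wide along its x axis and 12 mm high; 48 mm free space between bar and lid; pinch it from above across x
- stand: fixed low stand of bright steel, square flat top 190 x 190 mm, 45 mm above the table, no rim; origin on the table under its centre, x and y along its sides
- mat: fixed round cork mat beside the stand, 150 mm across, 5 mm thick; origin at the centre of its underside, on the table
- carousel: fixed foot and guard of the revolving jar carousel; origin on the table under the axis of turning. Its own -x axis is the open front, towards the robot. A clear flat guard, 150 to 157 mm above the table, covers all from 65 mm in front of the axis (own x = -0.065) to 168 mm behind it and 177 mm to either side: jars can be lifted only from the pocket at the open front
- opening (a point): point on the disc's upper surface at the middle of the open front, 120 mm in front of the axis (fixed, does not turn): a pocket whose centre is here, within about 15 mm, faces the robot squarely and can be emptied from above
- disc (a joint): angle of the carousel's disc, rad, positive anticlockwise seen from above, counted from where it stood at the start (0), which is not in step with the opening. Can be turned either way for three turns; friction about 0.05 N m; stays where it is left and carries the jars along
- knob (a point): grip point of the black bar knob on the disc's axis, above the guard, turning with the disc; 205 mm above the table, x axis along the bar. The bar is 76 mm long (x), 18 mm wide (y), its underside 172 mm and its top 218 mm above the table: grip it from above across its width and turn the hand to turn the disc
- disc_top (a point): centre of the turning disc's upper surface, on the axis, 30 mm above the table, z up. The disc is 316 mm across; six pockets 60 degrees apart on a circle of 120 mm radius, each a wire ring (3 mm clear of the jar all round, 42 mm above the disc on thin legs, wire top 75 mm above the table) in which a jar stands loosely; a jerky fast turn can topple jars
- red_a: topping jar, round, 46 mm across and 105 mm tall, 0.14 kg, glass with a paper label and a red screw cap no wider than the jar; origin at the centre of its underside, z up the jar. At the start it stands in one of the carousel's six pockets; 3 or 4 of the four red-capped jars are present
- red_b: topping jar, round, 46 mm across and 105 mm tall, 0.14 kg, glass with a paper label and a red screw cap no wider than the jar; origin at the centre of its underside, z up the jar. At the start it stands in one of the carousel's six pockets; 3 or 4 of the four red-capped jars are present
- red_c: topping jar, round, 46 mm across and 105 mm tall, 0.14 kg, glass with a paper label and a red screw cap no wider than the jar; origin at the centre of its underside, z up the jar. At the start it stands in one of the carousel's six pockets; 3 or 4 of the four red-capped jars are present
- red_d: topping jar, round, 46 mm across and 105 mm tall, 0.14 kg, glass with a paper label and a red screw cap no wider than the jar; origin at the centre of its underside, z up the jar. At the start it stands in one of the carousel's six pockets; 3 or 4 of the four red-capped jars are present
- white_a: topping jar, round, 46 mm across and 105 mm tall, 0.14 kg, glass with a paper label and a white screw cap no wider than the jar; origin at the centre of its underside, z up the jar. At the start it stands in one of the carousel's six pockets; it is to stay in the carousel
- white_b: topping jar, round, 46 mm across and 105 mm tall, 0.14 kg, glass with a paper label and a white screw cap no wider than the jar; origin at the centre of its underside, z up the jar. At the start it stands in one of the carousel's six pockets; it is to stay in the carousel
- tape_roll: roll of beige tape lying flat, 103 mm across, 25 mm high, at the back right; a bystander
- timer: white kitchen timer, 70 x 66 x 21 mm, at the back behind the stand; a bystander
- cake_1: plain ring cake, on the right behind the mat, about 80 mm across and 34 mm high; a bystander
- cake_2: chocolate-chip ring cake, near the front between stand and carousel, about 80 mm across and 34 mm high; a bystander

How it is judged:
By the outcome, as a careful person would: the job done as asked, in the order asked, and still so for the second after the job is handed in, with the robot touching nothing.
Of red_a, red_b, red_c, red_d only 3 to 4 are there at a start; the rules pass over those that are not, and their reading is None.
At some moment in a run one of canister may be knocked a few centimetres aside while the robot is not near it.
It also fails if it takes over 210 s, if anything falls off the work surface, if the arm or the gripper's body presses on something with over 40 N, if the wrist force passes 120 N, or if a joint passes its speed limit or range.

## Working session

There is one attempt and no reset: what is moved stays moved. The work goes in short steps, Python scripts to look and compute and a shell command to move; the robot and the scene stay as the last step left them, time stands still between calls to the robot, and variables do not carry over. Pictures are saved under pics/ and viewed, at most 14 in all, crops included, and the job is handed in when it is done.

```bash
ls; mkdir -p pics
python3 - <<'E'
from station import telemetry, vision, r
import cv2,numpy as np
s=telemetry.sense();print({k:np.round(v,3).tolist() for k,v in s.items()}, r.tips_ahead)
for n in ("scene","side"):
    c=vision.capture(n);cv2.imwrite(f"pics/{n}0.png",c["color"]);np.savez(f"{n}0.npz",**c)
    print(n,c["fx"],c["cx"],c["cy"],np.round(c["world_from_camera"],3).tolist())
E
```

```text
pics
{'clock': 0.0, 'joints': [-0.988, 0.502, -0.427, 1.551, 0.221, 1.138, -0.21], 'qd': [-0.0, -0.001, 0.001, -0.001, -0.001, 0.0, 0.001], 'joint_efforts': [-0.001, -56.659, -5.817, -27.912, -0.069, 0.031, 0.0], 'tool_pos': [0.204, 0.616, 0.291], 'eef_rot': [[-0.949, 0.314, -0.001], [0.314, 0.949, -0.002], [0.0, -0.002, -1.0]], 'wrist_force': [-0.438, 1.19, 0.37], 'torque': [0.022, 0.024, 0.006], 'finger_force': 0.0, 'width': 1.001} 0.0655
scene 477.04157084243855 322.9298125546927 241.34906223977612 [[-0.069, -0.503, 0.861, -0.379], [-0.997, 0.019, -0.069, 0.094], [0.018, -0.864, -0.503, 0.697], [0.0, 0.0, 0.0, 1.0]]
side 461.4637209244383 321.7787757098577 243.91795843726658 [[-0.706, -0.611, 0.359, 0.135], [-0.709, 0.602, -0.368, 0.496], [0.008, -0.514, -0.858, 1.191], [0.0, 0.0, 0.0, 1.0]]
```

View pics/scene0.png

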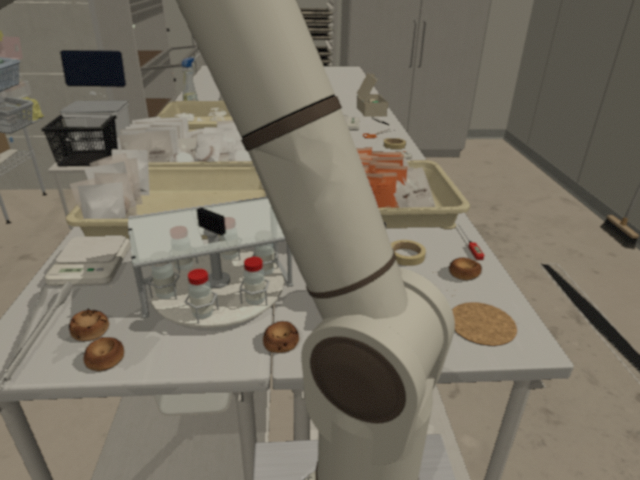

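View pics/side0.png

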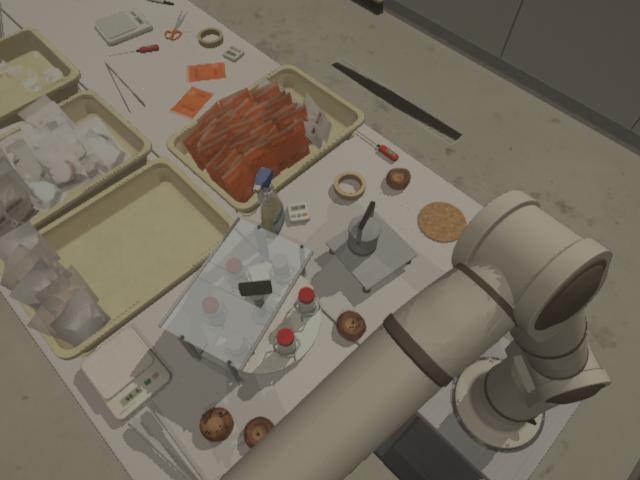

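Side view: carousel knob (255,288), red caps (306,296), (286,338), and maybe reds under the guard (234,266), (210,305); canister handle (367,220), mat (442,221).

Run:
```python
import cv2
i=cv2.imread("pics/side0.png")
cv2.imwrite("pics/c1.png",cv2.resize(i[190:390,155:415],None,fx=3,fy=3,interpolation=cv2.INTER_CUBIC))
```

```text
(no output)
```

View pics/c1.png

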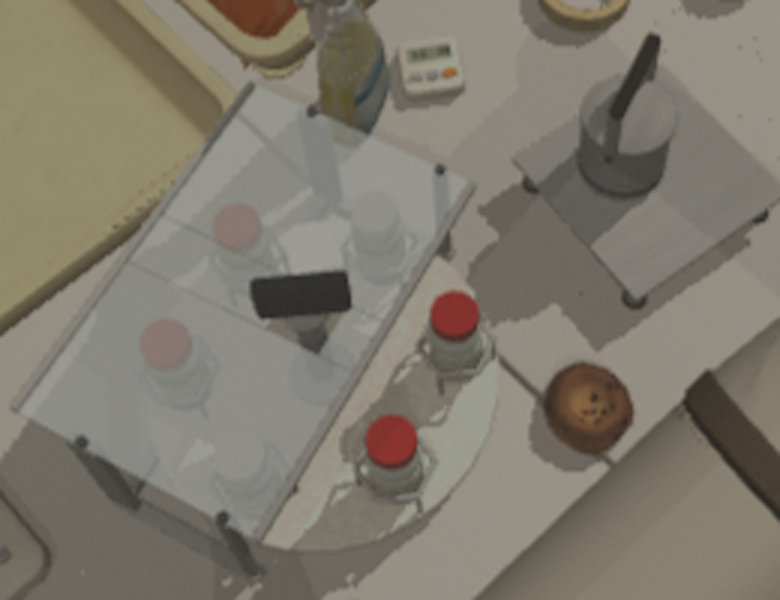

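Crop: red caps at (455,313), (391,440), (166,342), (238,226); whites at (376,217), (245,455), so four reds are present. Knob top ≈ (301,285); handle bar from (655,38) to (613,112); stand corners at (515,158), (635,298), (780,195).

```bash
cat > h.py <<'E'
import numpy as np,cv2
def ray(c,u,v,z):
    T=np.array(c["world_from_camera"]);d=T[:3,:3]@[(u-c["cx"])/c["fx"],(v-c["cy"])/c["fy"],1]
    o=T[:3,3];return o+d*(z-o[2])/d[2]
def toolmove(s,xyz,jawdir=None):
    """fractions for TCP to reach xyz, jaw axis along world angle jawdir (rad)"""
    R=np.array(s["eef_rot"]);d=R.T@(np.array(xyz)-s["tool_pos"])/0.2
    a=None
    if jawdir is not None:
        j=R.T@[np.cos(jawdir),np.sin(jawdir),0];a=np.arctan2(j[1],j[0])-np.pi/2
        a=(a+np.pi/2)%np.pi-np.pi/2; a=a/np.pi
    return np.round(d,3),a
E
python3 - <<'E'
from h import *
c=np.load("side0.npz")
P=lambda u,v,z:ray(c,155+u/3-.33,190+v/3-.33,z)
for n,u,v,z in [("redA",455,313,.135),("redB",391,440,.135),("redC",166,342,.135),("redD",238,226,.135),("wA",376,217-12,.135),("wB",245,455-12,.135),
 ("knobL",256,281,.218),("knobR",346,275,.218),("knobLb",260,316,.218),("knobRb",350,308,.218),("h1",655,38,.202),("h2",613,112,.202),("sL",515,158,.045),("sB",635,298,.045),("sR",782,195,.045),("gL",13,408,.157),("gF",262,542,.157),("gR",475,185,.157),("gT",250,85,.157),("cake2",590,400,.03)]:
    print(n,np.round(P(u,v,z),3))
for n,u,v,z in [("matL",418,221,.005),("matR",467,222,.005),("matT",443,202,.005),("matB",443,242,.005)]:print(n,np.round(ray(c,u,v,z),3))
# caps by colour, and depth check
q=c["color"].astype(int);D=c["depth"]
m=((q[...,2]>130)&(q[...,1]<70)&(q[...,0]<80)).astype(np.uint8)
n,l,st,ce=cv2.connectedComponentsWithStats(m)
for k in range(1,n):
    if 40<st[k,4]<600:print(st[k,4],ce[k].round(1),ray(c,*ce[k],.133).round(3))
T=c["world_from_camera"]
def dep(u,v):
    z=D[int(v),int(u)];return (T@[(u-c["cx"])/c["fx"]*z,(v-c["cy"])/c["fy"]*z,z,1])[:3].round(3)
print(dep(254,287),dep(367,216),dep(306,295),dep(286,337),dep(375,255),dep(443,221))
E
```

```text
redA [0.501 0.174 0.135]
redB [0.457 0.287 0.135]
redC [0.649 0.362 0.135]
redD [0.692 0.251 0.135]
wA [0.624 0.152 0.135]
wB [0.537 0.371 0.135]
knobL [0.601 0.291 0.218]
knobR [0.555 0.238 0.218]
knobLb [0.575 0.308 0.218]
knobRb [0.532 0.254 0.218]
h1 [ 0.545 -0.114  0.202]
h2 [ 0.518 -0.031  0.202]
sL [ 0.61  -0.008  0.045]
sB [0.427 0.02  0.045]
sR [ 0.402 -0.16   0.045]
gL [0.678 0.484 0.157]
gF [0.46  0.413 0.157]
gR [0.568 0.085 0.157]
gT [0.785 0.157 0.157]
cake2 [0.392 0.116 0.03 ]
matL [ 0.481 -0.282  0.005]
matR [ 0.372 -0.388  0.005]
matT [ 0.471 -0.396  0.005]
matB [ 0.38  -0.277  0.005]
93 [307.5 292.8] [0.502 0.169 0.133]
152 [285.9 336.2] [0.457 0.285 0.133]
[0.571 0.274 0.217] [ 0.527 -0.071  0.202] [0.499 0.177 0.136] [0.454 0.286 0.135] [ 0.481 -0.075  0.048] [ 0.427 -0.339  0.004]
```

Layout: axis ≈ (.575,.268), carousel yaw ≈ 18.2°, opening ≈ (.461,.231), stand centre ≈ (.506,-.084), mat ≈ (.426,-.336), handle ≈ (.53,-.072) with the jaw wanted at about 18°.

```bash
python3 -m pendant '[[-1,0,0,-0.5,0.1],[-1,0,0,-0.5,0.2],[-1,0,0,-0.5,0.297],[-1,0,0,-0.5,0.297],[-1,0,0,-0.5,0.297],[-1,0,0,-0.5,0.297],[-1,0,0,-0.5,0.297]]' 50
python3 -m pendant '[[-1,-1,0,0,0],[-1,-1,0,0,0],[-1,-1,0,0,0],[-1,-1,0,0,0],[-1,-1,0,0,0],[-1,-1,0,0,0]]'
python3 -m pendant '[[-1,-1,0,0,0],[-1,-1,0,0,0],[-1,-1,0,0,0],[-1,-1,0,0,0],[-1,-1,0,0,0],[-1,-1,0,0,0]]'
python3 -m pendant '[[-1,-1,0.2,0,0],[-1,-1,0.2,0,0],[-1,-1,0.2,0,0],[-1,-1,0.2,0,0],[-1,-1,0.2,0,0],[-1,-1,0.2,0,0],[-1,-1,0.2,0,0]]'
python3 - <<'E'
from station import telemetry, vision, r
from h import *
s=telemetry.sense();print(s["clock"],s["tool_pos"],np.round(s["eef_rot"],3).tolist(),np.round(s["joints"],2))
for n in ("wrist","side"):
    c=vision.capture(n);cv2.imwrite(f"pics/{n}1.png",c["color"]);np.savez(f"{n}1.npz",**c)
print(toolmove(s,[.53,-.072,.40],np.radians(18.2)))
E
```

```text
clock: 0.8
tool_pos: [0.2042, 0.6168, 0.3917]
eef_rot: [[-0.308, 0.951, -0.0], [0.951, 0.308, -0.001], [-0.001, -0.0, -1.0]]
wrist_force: [-0.1, -1.0, 0.5]
width: 1.0
finger_force: 0.0
clock: 1.4
tool_pos: [0.2675, 0.426, 0.3924]
eef_rot: [[-0.31, 0.951, 0.0], [0.951, 0.31, 0.0], [0.0, 0.0, -1.0]]
wrist_force: [-0.4, 1.3, -0.3]
width: 1.002
finger_force: 0.0
clock: 2.0
tool_pos: [0.3295, 0.2378, 0.3924]
eef_rot: [[-0.312, 0.95, 0.0], [0.95, 0.312, 0.001], [0.001, 0.001, -1.0]]
wrist_force: [-0.5, -0.3, -0.5]
width: 1.002
finger_force: 0.0
clock: 2.7
tool_pos: [0.4297, 0.0624, 0.3919]
eef_rot: [[-0.316, 0.949, -0.001], [0.949, 0.316, 0.0], [0.001, -0.001, -1.0]]
wrist_force: [-0.2, 0.5, 1.0]
width: 0.997
finger_force: 0.0
2.7 [0.42966069 0.06241622 0.39187504] [[-0.316, 0.949, -0.001], [0.949, 0.316, 0.0], [0.001, -0.001, -1.0]] [-0.44 -0.02  0.23  1.95  0.01  1.22  0.11]
(array([-0.796,  0.263, -0.041]), np.float64(0.0013859499598868703))
```

View pics/wrist1.png

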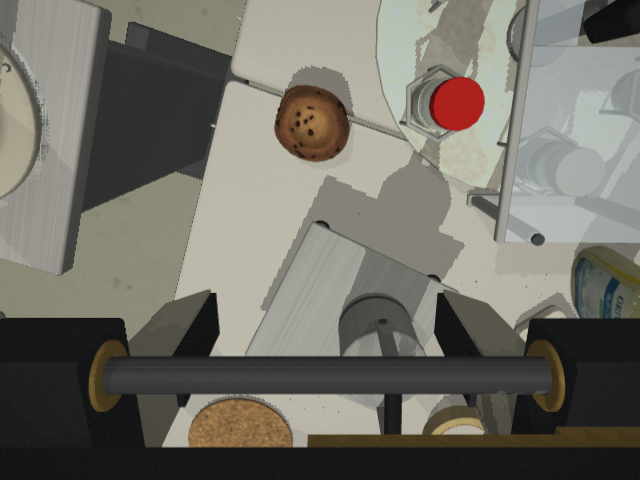

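Wrist picture: canister at (380,330), handle bar running along (395,320–430), partly hidden by the gripper. I'll measure the bar from depth in the side view.

```bash
cat >> h.py <<'E'
def cloud(c):
    D=c["depth"];v,u=np.mgrid[:480,:640];p=np.stack([(u-c["cx"])/c["fx"]*D,(v-c["cy"])/c["fy"]*D,D,np.ones_like(D)],-1)
    w=(p@np.array(c["world_from_camera"]).T)[...,:3];w[D==0]=np.nan;return w
def bar(c,lo,hi,cx,cy,rad):
    w=cloud(c).reshape(-1,3);w=w[(w[:,2]>lo)&(w[:,2]<hi)&(np.hypot(w[:,0]-cx,w[:,1]-cy)<rad)]
    if len(w)<5:return len(w)
    (x,y),sz,_=cv2.minAreaRect(w[:,:2].astype(np.float32));m=w[:,:2].mean(0);e=np.linalg.svd(w[:,:2]-m,full_matrices=False)[2][0]
    return len(w),np.round([x,y,*sz,*m],3),np.degrees(np.arctan2(e[1],e[0])).round(1)
E
python3 - <<'E'
from h import *
for n in ("side0","side1"):
    c=np.load(n+".npz")
    print(n,bar(c,.197,.207,.53,-.07,.07),bar(c,.212,.223,.575,.268,.06), bar(c,.04,.05,.506,-.084,.14),bar(c,.003,.008,.426,-.336,.09))
E
```

```text
side0 (160, array([ 0.533, -0.074,  0.014,  0.096,  0.532, -0.073]), np.float64(110.8)) (232, array([0.576, 0.269, 0.075, 0.019, 0.576, 0.269]), np.float64(-128.7)) (2652, array([ 0.507, -0.087,  0.193,  0.19 ,  0.486, -0.076]), np.float64(61.3)) (1085, array([ 0.438, -0.332,  0.153,  0.175,  0.43 , -0.334]), np.float64(101.7))
side1 3 (236, array([0.578, 0.268, 0.075, 0.019, 0.577, 0.269]), np.float64(51.2)) (1829, array([ 0.507, -0.086,  0.192,  0.191,  0.483, -0.048]), np.float64(-148.7)) (1142, array([ 0.424, -0.336,  0.176,  0.172,  0.427, -0.334]), np.float64(170.5))
```

```bash
python3 -m pendant '[[-1,-0.81,0.27,0,-0.013],[-1,-0.81,0.27,0,-0.013],[-1,-0.81,0.27,0,-0.013],[-1,-0.81,0.27,0,-0.013],[-1,-0.81,0.27,0.3,-0.013],[-1,-0.81,0.27,0.3,-0.013],[-1,-0.81,0.27,0.3,-0.013],[-1,-0.81,0.27,0.3,-0.013]]'
python3 - <<'E'
from station import telemetry, vision, r
from h import *
s=telemetry.sense();print(toolmove(s,[.533,-.073,.243],np.radians(20.8)))
for n in ("wrist","scene"):
    c=vision.capture(n);cv2.imwrite(f"pics/{n}2.png",c["color"]);print(bar(c,.195,.207,.533,-.073,.07),bar(c,.14,.145,.533,-.073,.07))
E
```

```text
clock: 3.6
tool_pos: [0.5323, -0.076, 0.3334]
eef_rot: [[-0.353, 0.936, 0.001], [0.936, 0.353, 0.0], [0.0, 0.001, -1.0]]
wrist_force: [-0.1, 0.8, 0.5]
width: 0.998
finger_force: 0.0
(array([0.013, 0.008, 0.452]), np.float64(-0.0006277809412730133))
(3680, array([ 0.534, -0.073,  0.014,  0.094,  0.533, -0.07 ]), np.float64(110.5)) (4404, array([ 0.533, -0.072,  0.072,  0.075,  0.533, -0.072]), np.float64(21.1))
0 0
```

View pics/wrist2.png

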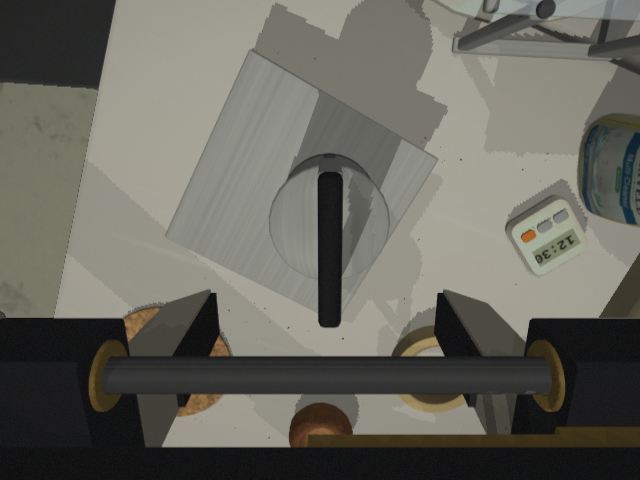

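The bar is centred between the jaws (330,250), and the wrist depth agrees with the target. Going down to grip and lift.

```bash
python3 -m pendant '[[-1,0.013,0.008,0.2,0],[-1,0.013,0.008,0.35,0],[-1,0.013,0.008,0.45,0],[-1,0.013,0.008,0.45,0],[1,0.013,0.008,0.45,0],[1,0.013,0.008,0.45,0],[1,0.013,0.008,0.45,0],[1,0.013,0.008,0.45,0],[1,0.013,0.008,0.45,0],[1,0.013,0.008,0.45,0]]' 55
python3 -m pendant '[[1,0,0,0,0],[1,0,0,0,0],[1,0,0,-0.03,0],[1,0,0,-0.06,0],[1,0,0,-0.1,0],[1,0,0,-0.2,0],[1,0,0,-0.3,0],[1,0,0,-0.4,0],[1,0,0,-0.4,0]]'
python3 - <<'E'
from station import telemetry
from h import *
s=telemetry.sense();print(toolmove(s,[.426,-.336,.33]),np.round(s["joints"],2))
E
```

```text
clock: 4.7
tool_pos: [0.5325, -0.0744, 0.2425]
eef_rot: [[-0.351, 0.936, 0.0], [0.936, 0.351, 0.0], [-0.0, 0.0, -1.0]]
wrist_force: [-0.6, 0.0, -0.3]
width: 0.53
finger_force: 0.0
clock: 5.6
tool_pos: [0.5335, -0.0746, 0.3245]
eef_rot: [[-0.351, 0.936, 0.004], [0.936, 0.351, 0.0], [-0.001, 0.004, -1.0]]
wrist_force: [1.6, -0.5, -5.6]
width: 0.147
finger_force: 55.0
(array([-1.035, -0.962, -0.03 ]), None) [-0.24  0.25  0.39  1.82 -0.11  1.09  0.55]
```

```bash
python3 -m pendant '[[1,-0.04,-0.04,0,0],[1,-0.12,-0.12,0,0],[1,-0.24,-0.23,0,0],[1,-0.36,-0.34,0,0],[1,-0.48,-0.45,0,0],[1,-0.6,-0.56,0,0],[1,-0.72,-0.67,0,0],[1,-0.84,-0.78,0,0],[1,-0.92,-0.85,0,0],[1,-0.94,-0.87,0,0]]'
python3 -m pendant '[[1,-0.05,-0.05,0,0],[1,-0.09,-0.09,0,0],[1,-0.09,-0.09,0.1,0],[1,-0.09,-0.09,0.2,0],[1,-0.09,-0.09,0.3,0],[1,-0.09,-0.09,0.4,0],[1,-0.09,-0.09,0.48,0],[1,-0.09,-0.09,0.54,0],[1,-0.09,-0.09,0.54,0],[1,-0.09,-0.09,0.54,0]]'
python3 - <<'E'
from station import telemetry
from h import *
s=telemetry.sense();print(toolmove(s,[.426,-.336,.203]))
E
```

```text
clock: 6.6
tool_pos: [0.432, -0.3149, 0.3207]
eef_rot: [[-0.346, 0.938, -0.004], [0.938, 0.346, -0.001], [0.0, -0.004, -1.0]]
wrist_force: [0.4, -0.9, -6.7]
width: 0.146
finger_force: 55.0
clock: 7.6
tool_pos: [0.4256, -0.335, 0.2148]
eef_rot: [[-0.352, 0.936, 0.001], [0.936, 0.352, -0.001], [-0.001, 0.001, -1.0]]
wrist_force: [-0.6, -0.3, -0.4]
width: 0.144
finger_force: 55.0
(array([-0.005, -0.   ,  0.059]), None)
```

```bash
python3 -m pendant '[[1,0,0,0,0],[1,0,0,0,0],[1,0,0,0,0],[1,0,0,0,0]]'
python3 - <<'E'
from station import telemetry,vision
from h import *
c=vision.capture("side");cv2.imwrite("pics/side3.png",c["color"]);cv2.imwrite("pics/side3c.png",cv2.resize(c["color"][120:320,300:560],None,fx=3,fy=3))
w=cloud(vision.capture("wrist")).reshape(-1,3);w=w[np.hypot(w[:,0]-.426,w[:,1]+.336)<.035];print(np.histogram(w[:,2],bins=np.arange(.08,.2,.005)))
E
```

```text
clock: 8.0
tool_pos: [0.4256, -0.335, 0.2148]
eef_rot: [[-0.351, 0.936, 0.001], [0.936, 0.351, -0.001], [-0.001, 0.001, -1.0]]
wrist_force: [0.1, -0.9, 3.1]
width: 0.146
finger_force: 55.0
(array([   0,    0,    0,  517, 5739,    0,    0,    0,    0,    0,    0,
          0,    0,   26,  185, 1007, 3976,  633,  517,  305,  314,  305,
        372]), array([0.08 , 0.085, 0.09 , 0.095, 0.1  , 0.105, 0.11 , 0.115, 0.12 ,
       0.125, 0.13 , 0.135, 0.14 , 0.145, 0.15 , 0.155, 0.16 , 0.165,
       0.17 , 0.175, 0.18 , 0.185, 0.19 , 0.195]))
```

View pics/side3c.png

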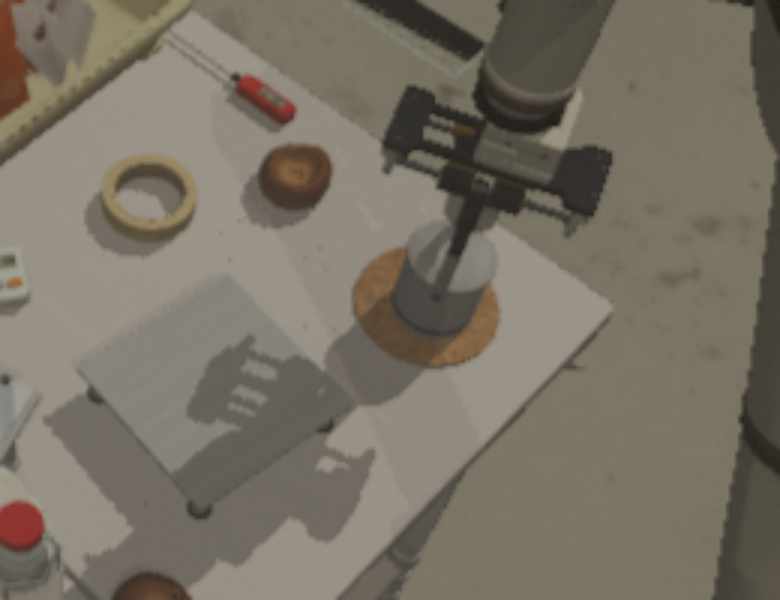

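The canister stands on the cork (lid at 102 mm), well inside the mat. Releasing, rising, and moving toward the knob.

```bash
python3 -m pendant '[[0,0,0,0,0],[-0.5,0,0,0,0],[-0.5,0,0,0,0],[-0.5,0,0,0,0],[-0.5,0,0,-0.1,0],[-0.5,0,0,-0.3,0],[-0.5,0,0,-0.5,0],[-0.5,0,0,-0.7,0],[-0.5,0,0,-0.9,0],[-0.5,0,0,-0.9,0]]'
python3 -m pendant '[[-0.5,0.25,0,0,0],[-0.5,0.5,0,0,0],[-0.5,0.75,0,0,0],[-0.5,1,0,0,0],[-0.5,1,0,0,0],[-0.5,1,0,0,0]]' 
python3 -m pendant '[[-0.5,0.25,0.1,0,0],[-0.5,0.5,0.2,0,0],[-0.5,0.75,0.3,0,0],[-0.5,1,0.4,0,0],[-0.5,1,0.4,0,0],[-0.5,1,0.4,0,0]]'
python3 -m pendant '[[-0.5,0.25,0.25,0,0],[-0.5,0.5,0.5,0,0],[-0.5,0.75,0.75,0,0],[-0.5,0.8,0.8,0,0],[-0.5,0.8,0.8,0,0],[-0.5,0.8,0.8,0,0]]'
python3 - <<'E'
from station import telemetry,vision
from h import *
s=telemetry.sense();print(np.round(s["joints"],2))
print(toolmove(s,[.577,.2685,.30],np.radians(141.2)))
print(toolmove(s,[.577,.2685,.30],np.radians(141.2-180)))
for n in ("side","scene"):
    c=vision.capture(n);print(bar(c,.155,.168,.426,-.336,.07),bar(c,.095,.108,.426,-.336,.08))
c=vision.capture("wrist");print(bar(c,.212,.223,.575,.268,.06))
E
```

```text
clock: 9.1
tool_pos: [0.4266, -0.3366, 0.4]
eef_rot: [[-0.351, 0.936, 0.009], [0.936, 0.351, -0.005], [-0.007, 0.006, -1.0]]
wrist_force: [0.3, 0.2, 0.7]
width: 0.752
finger_force: 0.0
clock: 9.7
tool_pos: [0.3544, -0.1466, 0.394]
eef_rot: [[-0.354, 0.935, 0.001], [0.935, 0.354, 0.0], [0.0, 0.001, -1.0]]
wrist_force: [-0.1, 0.0, -1.3]
width: 0.751
finger_force: 0.0
clock: 10.3
tool_pos: [0.3602, 0.0694, 0.3938]
eef_rot: [[-0.354, 0.935, -0.001], [0.935, 0.354, -0.0], [0.0, -0.001, -1.0]]
wrist_force: [-0.2, -1.4, -0.0]
width: 0.751
finger_force: 0.0
clock: 10.9
tool_pos: [0.4552, 0.2755, 0.3927]
eef_rot: [[-0.352, 0.936, -0.001], [0.936, 0.352, -0.0], [0.0, -0.001, -1.0]]
wrist_force: [-0.9, -0.4, -0.6]
width: 0.751
finger_force: 0.0
[-0.48  0.18 -0.13  1.73  0.02  1.24 -0.26]
(array([-0.248,  0.558,  0.463]), np.float64(0.3301125222944105))
(array([-0.248,  0.558,  0.463]), np.float64(0.3301125222944105))
0 (38, array([ 0.398, -0.306,  0.046,  0.01 ,  0.397, -0.307]), np.float64(-126.9))
(240, array([ 0.423, -0.332,  0.015,  0.096,  0.421, -0.33 ]), np.float64(-69.9)) (741, array([ 0.424, -0.332,  0.086,  0.087,  0.417, -0.333]), np.float64(-60.3))
(2044, array([0.582, 0.276, 0.062, 0.019, 0.581, 0.278]), np.float64(-129.4))
```

```bash
python3 -m pendant '[[-0.5,-0.248,0.558,0,0.04],[-0.5,-0.248,0.558,0,0.08],[-0.5,-0.248,0.558,0,0.12],[-0.5,-0.248,0.558,0,0.16],[-0.5,-0.248,0.558,0,0.2],[-0.5,-0.248,0.558,0,0.24],[-0.5,-0.248,0.558,0.2,0.28],[-0.5,-0.248,0.558,0.4,0.33],[-0.5,-0.248,0.558,0.46,0.33],[-0.5,-0.248,0.558,0.46,0.33]]' 25
python3 - <<'E'
from station import telemetry,vision
from h import *
s=telemetry.sense();print(np.round(s["joints"],2))
c=vision.capture("wrist");print(bar(c,.212,.223,.575,.268,.06))
print(toolmove(s,[.577,.2685,.252],np.radians(140.9)))
E
```

```text
clock: 12.05
tool_pos: [0.5742, 0.2645, 0.3005]
eef_rot: [[0.626, 0.78, -0.004], [0.78, -0.626, -0.003], [-0.004, -0.001, -1.0]]
wrist_force: [0.8, 1.2, 1.0]
width: 0.751
finger_force: 0.0
[-0.53  0.43  0.07  1.6  -0.03  1.12 -1.12]
(5836, array([0.578, 0.271, 0.076, 0.018, 0.58 , 0.273]), np.float64(-128.7))
(array([ 0.026, -0.001,  0.243]), np.float64(0.0019586728476947146))
```

```bash
python3 -m pendant '[[-0.5,0.03,0,0.1,0],[-0.5,0.03,0,0.2,0],[-0.5,0.03,0,0.24,0],[-0.5,0.03,0,0.24,0],[1,0.03,0,0.24,0],[1,0.03,0,0.24,0],[1,0.03,0,0.24,0],[1,0.03,0,0.24,0],[1,0.03,0,0.24,0],[1,0.03,0,0.24,0]]' 25
python3 -m pendant '[[1,0,0,0,0],[1,0,0,0,-0.008],[1,0,0,0,-0.025],[1,0,0,0,-0.047],[1,0,0,0,-0.07],[1,0,0,0,-0.092],[1,0,0,0,-0.115],[1,0,0,0,-0.135],[1,0,0,0,-0.148],[1,0,0,0,-0.148]]'
python3 - <<'E'
from station import telemetry,vision
from h import *
c=vision.capture("side");cv2.imwrite("pics/side4.png",c["color"]);np.savez("side4.npz",**c)
q=c["color"].astype(int)
m=((q[...,2]>130)&(q[...,1]<70)&(q[...,0]<80)).astype(np.uint8)
n,l,st,ce=cv2.connectedComponentsWithStats(m);w=cloud(c)
for k in range(1,n):
    if 40<st[k,4]<600:print(st[k,4],ce[k].round(1),ray(c,*ce[k],.133).round(3),np.nanmedian(w[l==k],0).round(3))
E
```

```text
clock: 13.1
tool_pos: [0.5787, 0.2714, 0.2543]
eef_rot: [[0.627, 0.779, 0.0], [0.779, -0.627, 0.0], [0.0, 0.0, -1.0]]
wrist_force: [0.2, 0.5, -0.1]
width: 0.273
finger_force: 0.0
clock: 14.1
tool_pos: [0.5783, 0.2714, 0.2542]
eef_rot: [[0.21, 0.978, -0.001], [0.978, -0.21, -0.0], [-0.0, -0.001, -1.0]]
wrist_force: [-1.7, -0.2, 1.1]
width: 0.193
finger_force: 25.0
67 [302.3 276.8] [0.544 0.148 0.133] [0.542 0.148 0.136]
180 [300.4 319.5] [0.463 0.231 0.133] [0.462 0.232 0.136]
```

View pics/side4.png

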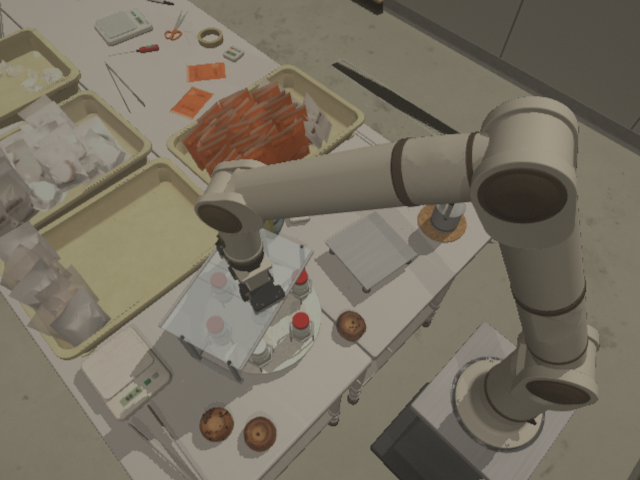

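Red B is now at the open front, (300,320) → (.463,.231). Releasing the knob and going to the jar.

```bash
python3 -m pendant '[[-0.2,0,0,0,0],[-0.5,0,0,0,0],[-0.5,0,0,-0.2,0],[-0.5,0,0,-0.4,0],[-1,0,0,-0.4,0.04],[-1,0,0,-0.4,0.08],[-1,0,0,-0.4,0.12],[-1,0,0,-0.4,0.16],[-1,0,0,-0.4,0.2],[-1,0,0,-0.4,0.24]]' 20
python3 -m pendant '[[-1,0,0,0,0.04],[-1,0,0,0,0.08],[-1,0,0,0,0.092],[-1,0,0,0,0.092]]'
python3 - <<'E'
from station import telemetry,vision
from h import *
s=telemetry.sense();print(np.round(s["joints"],2))
print(toolmove(s,[.463,.232,.30],np.radians(108.2)))
E
```

```text
clock: 15.15
tool_pos: [0.5788, 0.2714, 0.3342]
eef_rot: [[0.826, 0.563, 0.0], [0.563, -0.826, 0.0], [0.0, 0.0, -1.0]]
wrist_force: [0.2, 0.4, -0.9]
width: 0.984
finger_force: 0.0
clock: 15.55
tool_pos: [0.5787, 0.2715, 0.3341]
eef_rot: [[0.951, 0.309, 0.0], [0.309, -0.951, -0.0], [0.0, 0.0, -1.0]]
wrist_force: [-0.7, 1.0, 1.1]
width: 1.002
finger_force: 0.0
[-0.6   0.41  0.17  1.55 -0.07  1.18 -1.68]
(array([-0.611,  0.009,  0.171]), np.float64(-0.0009676357851039441))
```

```bash
python3 -m pendant '[[-1,-0.2,0.009,0,0],[-1,-0.4,0.009,0,0],[-1,-0.61,0.009,0,0],[-1,-0.61,0.009,0.1,0],[-1,-0.61,0.009,0.17,0],[-1,-0.61,0.009,0.17,0],[-1,-0.61,0.009,0.17,0]]' 20
cat >> h.py <<'E'
def red(c,nm=40,mx=20000):
    q=c["color"].astype(int);m=((q[...,2]>120)&(q[...,1]<75)&(q[...,0]<80)).astype(np.uint8)
    n,l,st,ce=cv2.connectedComponentsWithStats(m);w=cloud(c)
    for k in range(1,n):
        if nm<st[k,4]<mx:
            p=w[(l==k)&(w[...,2]>.1)]
            if len(p)>30:
                p=p[p[:,2]>np.percentile(p[:,2],70)-.004];(x,y),R=cv2.minEnclosingCircle(p[:,:2].astype(np.float32));print(st[k,4],ce[k].round(),np.round([x,y,R],3),np.median(p,0).round(3))
E
python3 - <<'E'
from station import telemetry,vision
from h import *
s=telemetry.sense()
for n in ("wrist","side"):
    c=vision.capture(n);print(n);red(c)
cv2.imwrite("pics/w5.png",vision.capture("wrist")["color"])
print(toolmove(s,[.463,.232,.162],np.radians(108.2)))
E
```

```text
clock: 16.25
tool_pos: [0.4635, 0.2319, 0.3005]
eef_rot: [[0.951, 0.31, 0.0], [0.31, -0.951, -0.0], [0.0, 0.0, -1.0]]
wrist_force: [1.1, 1.1, 0.2]
width: 1.001
finger_force: 0.0
wrist
866 [495. 166.] [0.546 0.154 0.021] [0.541 0.15  0.135]
2873 [327. 238.] [0.464 0.233 0.021] [0.465 0.233 0.135]
side
62 [274.  91.] [ 1.104 -0.254  0.02 ] [ 1.103 -0.255  0.148]
338 [234. 107.] [ 1.146 -0.103  0.088] [ 1.153 -0.13   0.14 ]
61 [254. 113.] [ 1.065 -0.139  0.038] [ 1.065 -0.131  0.151]
47 [257. 123.] [ 1.024 -0.116  0.015] [ 1.029 -0.114  0.151]
41 [238. 128.] [ 1.061 -0.068  0.023] [ 1.058 -0.067  0.139]
80 [253. 155.] [ 0.943 -0.031  0.022] [ 0.946 -0.032  0.14 ]
149 [235. 173.] [0.932 0.054 0.045] [0.929 0.063 0.14 ]
103 [303. 320.] [0.46  0.231 0.018] [0.455 0.228 0.136]
(array([-0.002, -0.001,  0.692]), np.float64(-0.0007072058240529838))
```

View pics/w5.png

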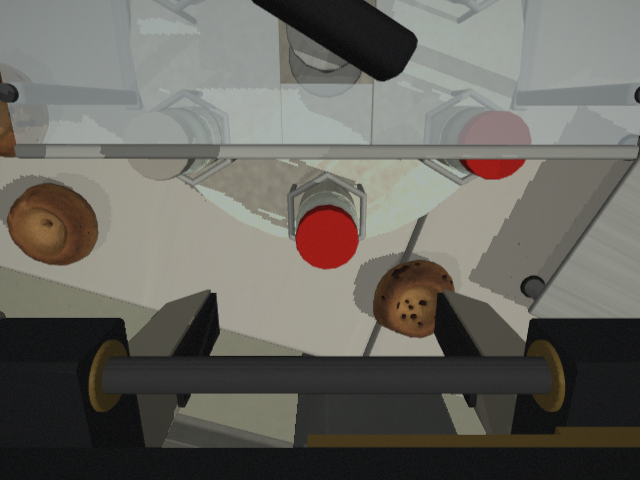

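Cap at (327,238), straight under the hand, with clear space for the fingers. Descend, grip, lift.

```bash
python3 -m pendant '[[-1,0.003,0,0.2,0],[-1,0.003,0,0.4,0],[-1,0.003,0,0.55,0],[-1,0.003,0,0.65,0],[-1,0.003,0,0.69,0],[-1,0.003,0,0.69,0],[1,0.003,0,0.69,0],[1,0.003,0,0.69,0],[1,0.003,0,0.69,0],[1,0.003,0,0.69,0]]' 20
python3 -m pendant '[[1,0,0,0,0],[1,0,0,0,0],[1,0,0,-0.05,0],[1,0,0,-0.15,0],[1,0,0,-0.3,0],[1,0,0,-0.5,0],[1,0,0,-0.7,0],[1,0,0,-0.8,0],[1,0,0,-0.8,0]]'
python3 - <<'E'
from station import telemetry
from h import *
s=telemetry.sense();print(toolmove(s,[.549,-.143,.33]),np.round(s["joints"],2))
E
```

```text
clock: 17.4
tool_pos: [0.4643, 0.2323, 0.163]
eef_rot: [[0.951, 0.31, 0.001], [0.31, -0.951, 0.001], [0.001, -0.0, -1.0]]
wrist_force: [-0.5, -0.3, -0.7]
width: 0.7
finger_force: 0.0
clock: 18.3
tool_pos: [0.4655, 0.2328, 0.3263]
eef_rot: [[0.951, 0.31, 0.006], [0.31, -0.951, 0.004], [0.007, -0.002, -1.0]]
wrist_force: [-0.2, -0.3, -1.3]
width: 0.483
finger_force: 20.0
(array([-0.184,  1.916, -0.023]), None) [-0.66  0.2   0.16  1.86 -0.04  1.08 -1.74]
```

```bash
python3 -m pendant '[[1,-0.02,0.05,0,0],[1,-0.04,0.2,0,0],[1,-0.06,0.4,0,0],[1,-0.08,0.6,0,0],[1,-0.09,0.8,0,0],[1,-0.09,0.92,0,0],[1,-0.09,0.96,0,0],[1,-0.09,0.96,0,0]]'
python3 -m pendant '[[1,-0.02,0.05,0,0],[1,-0.04,0.2,0,0],[1,-0.06,0.4,0,0],[1,-0.08,0.6,0,0],[1,-0.09,0.8,0,0],[1,-0.09,0.92,0,0],[1,-0.09,0.96,0,0],[1,-0.09,0.96,0,0],[1,-0.09,0.96,0,0]]'
python3 - <<'E'
from station import telemetry
from h import *
s=telemetry.sense();print(toolmove(s,[.549,-.143,.179]),np.round(s["joints"],2))
E
```

```text
clock: 19.1
tool_pos: [0.5053, 0.0424, 0.3208]
eef_rot: [[0.952, 0.307, -0.003], [0.307, -0.952, -0.001], [-0.003, -0.0, -1.0]]
wrist_force: [0.2, -0.2, -1.5]
width: 0.485
finger_force: 20.0
clock: 20.0
tool_pos: [0.5484, -0.1419, 0.3217]
eef_rot: [[0.95, 0.312, -0.001], [0.312, -0.95, 0.001], [-0.001, -0.002, -1.0]]
wrist_force: [-0.2, 0.3, -1.4]
width: 0.483
finger_force: 20.0
(array([0.002, 0.007, 0.714]), None) [-0.13  0.31  0.41  1.76 -0.14  1.11 -0.93]
```

```bash
python3 -m pendant '[[1,0,0.005,0.15,0],[1,0,0.005,0.35,0],[1,0,0.005,0.5,0],[1,0,0.005,0.6,0],[1,0,0.005,0.66,0],[1,0,0.005,0.69,0],[1,0,0.005,0.71,0],[1,0,0.005,0.71,0],[1,0,0.005,0.71,0]]'
python3 -m pendant '[[0.0,0,0,0,0],[-0.3,0,0,0,0],[-0.3,0,0,0,0],[-0.3,0,0,0,0],[-0.3,0,0,-0.1,0],[-0.3,0,0,-0.3,0],[-0.3,0,0,-0.5,0],[-0.3,0,0,-0.7,0],[-0.3,0,0,-0.8,0],[-0.3,0,0,-0.8,0]]'
python3 -m pendant '[[-0.3,0.1,-0.2,0,0],[-0.3,0.1,-0.45,0,0],[-0.3,0.1,-0.7,0,0],[-0.3,0.1,-0.95,0,0],[-0.3,0.1,-0.95,0,0],[-0.3,0.1,-0.95,0,0]]'
python3 - <<'E'
from station import telemetry,vision
from h import *
s=telemetry.sense();print(toolmove(s,[.578,.2705,.32],np.radians(167.9)),np.round(s["joints"],2))
for n in ("side","wrist","scene"):
    c=vision.capture(n);print(n);red(c);print(bar(c,.145,.156,.549,-.143,.05))
cv2.imwrite("pics/side6.png",vision.capture("side")["color"][150:400,150:500])
E
```

```text
clock: 20.9
tool_pos: [0.5495, -0.1452, 0.1812]
eef_rot: [[0.951, 0.31, 0.002], [0.31, -0.951, -0.0], [0.002, 0.001, -1.0]]
wrist_force: [-0.8, -0.4, -1.2]
width: 0.484
finger_force: 20.0
clock: 21.9
tool_pos: [0.5506, -0.1459, 0.3443]
eef_rot: [[0.951, 0.309, 0.007], [0.309, -0.951, -0.001], [0.007, 0.003, -1.0]]
wrist_force: [0.4, -0.1, -1.0]
width: 0.652
finger_force: 0.0
clock: 22.5
tool_pos: [0.5083, 0.0431, 0.3394]
eef_rot: [[0.95, 0.313, -0.001], [0.313, -0.95, -0.0], [-0.001, -0.0, -1.0]]
wrist_force: [0.3, -0.9, 1.0]
width: 0.65
finger_force: 0.0
(array([ 0.687, -0.971,  0.096]), np.float64(-0.33138291291800387)) [-0.42  0.17  0.32  1.86 -0.06  1.12 -1.33]
side
54 [274.  91.] [ 1.103 -0.255  0.019] [ 1.103 -0.258  0.147]
102 [238. 100.] [ 1.147 -0.137  0.05 ] [ 1.155 -0.148  0.144]
154 [243. 110.] [ 1.119 -0.129  0.067] [ 1.114 -0.119  0.138]
71 [216. 109.] [ 1.178 -0.068  0.038] [ 1.178 -0.065  0.135]
64 [255. 112.] [ 1.063 -0.14   0.034] [ 1.064 -0.138  0.151]
123 [234. 174.] [0.93  0.06  0.037] [0.928 0.065 0.141]
123 [378. 206.] [ 0.549 -0.145  0.02 ] [ 0.549 -0.145  0.151]
76 [302. 276.] [0.547 0.148 0.018] [0.543 0.148 0.136]
(156, array([ 0.55 , -0.145,  0.039,  0.042,  0.55 , -0.144]), np.float64(110.1))
wrist
853 [195. 133.] [0.548 0.148 0.021] [0.542 0.148 0.135]
2321 [591. 253.] [ 0.55  -0.144  0.021] [ 0.551 -0.144  0.15 ]
(2598, array([ 0.55 , -0.144,  0.042,  0.041,  0.551, -0.142]), np.float64(-96.5))
scene
172 [325. 198.] [ 0.936 -0.01   0.009] [ 0.934 -0.011  0.117]
88 [266. 250.] [0.548 0.151 0.019] [0.546 0.148 0.136]
0
```

View pics/side6.png

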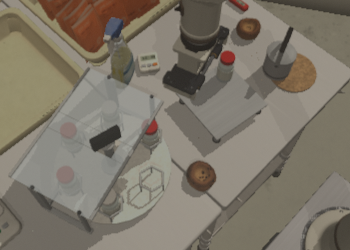

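Jar stands on the stand at crop (227,60). Next: knob turn of -60° to bring red A round.

```bash
python3 -m pendant '[[-0.5,0.15,-0.2,0,-0.04],[-0.5,0.3,-0.4,0,-0.08],[-0.5,0.45,-0.6,0,-0.12],[-0.5,0.6,-0.8,0,-0.16],[-0.5,0.687,-0.971,0,-0.2],[-0.5,0.687,-0.971,0,-0.24],[-0.5,0.687,-0.971,0,-0.28],[-0.5,0.687,-0.971,0.1,-0.331],[-0.5,0.687,-0.971,0.1,-0.331],[-0.5,0.687,-0.971,0.1,-0.331]]' 25
python3 - <<'E'
from station import telemetry,vision
from h import *
s=telemetry.sense()
c=vision.capture("wrist");print(bar(c,.212,.223,.575,.268,.06))
print(toolmove(s,[.578,.2705,.252],np.radians(167.9)),np.round(s["joints"],2))
E
```

```text
clock: 23.7
tool_pos: [0.58, 0.2674, 0.3196]
eef_rot: [[0.22, 0.976, -0.001], [0.976, -0.22, -0.001], [-0.001, -0.001, -1.0]]
wrist_force: [-1.1, -0.5, -0.4]
width: 0.75
finger_force: 0.0
(4830, array([0.578, 0.271, 0.076, 0.018, 0.579, 0.274]), np.float64(-101.9))
(array([ 0.013, -0.013,  0.338]), np.float64(-0.0033606436034141116)) [-0.51  0.42  0.05  1.56 -0.02  1.16 -0.68]
```

```bash
python3 -m pendant '[[-0.5,0.015,-0.013,0.1,0],[-0.5,0.015,-0.013,0.2,0],[-0.5,0.015,-0.013,0.3,0],[-0.5,0.015,-0.013,0.33,0],[-0.5,0.015,-0.013,0.33,0],[1,0.015,-0.013,0.33,0],[1,0.015,-0.013,0.33,0],[1,0.015,-0.013,0.33,0],[1,0.015,-0.013,0.33,0],[1,0.015,-0.013,0.33,0]]' 25
python3 -m pendant '[[1,0,0,0,0],[1,0,0,0,0],[1,0,0,0,0.01],[1,0,0,0,0.03],[1,0,0,0,0.052],[1,0,0,0,0.075],[1,0,0,0,0.098],[1,0,0,0,0.12],[1,0,0,0,0.142],[1,0,0,0,0.165]]' 
python3 -m pendant '[[1,0,0,0,0.022],[1,0,0,0,0.044],[1,0,0,0,0.066],[1,0,0,0,0.088],[1,0,0,0,0.11],[1,0,0,0,0.132],[1,0,0,0,0.15],[1,0,0,0,0.16],[1,0,0,0,0.164],[1,0,0,0,0.164]]'
python3 - <<'E'
from station import telemetry,vision
from h import *
s=telemetry.sense()
c=vision.capture("side");red(c)
R=np.array(s["eef_rot"]);print(np.degrees(np.arctan2(R[1,1],R[0,1])))
E
```

```text
clock: 24.75
tool_pos: [0.5777, 0.2724, 0.2546]
eef_rot: [[0.215, 0.977, 0.0], [0.977, -0.215, 0.0], [0.0, 0.0, -1.0]]
wrist_force: [0.8, 0.7, -0.2]
width: 0.367
finger_force: 0.0
clock: 25.75
tool_pos: [0.5795, 0.2716, 0.2543]
eef_rot: [[0.674, 0.739, 0.004], [0.739, -0.674, -0.0], [0.002, 0.003, -1.0]]
wrist_force: [7.4, -1.0, -4.2]
width: 0.197
finger_force: 25.0
clock: 26.75
tool_pos: [0.5802, 0.2704, 0.2543]
eef_rot: [[0.95, 0.311, 0.005], [0.311, -0.95, -0.001], [0.004, 0.003, -1.0]]
wrist_force: [9.2, -2.7, -4.4]
width: 0.194
finger_force: 25.0
69 [273.  92.] [ 1.094 -0.25   0.025] [ 1.102 -0.249  0.147]
151 [243. 101.] [ 1.14  -0.151  0.04 ] [ 1.154 -0.163  0.143]
62 [213. 112.] [ 1.175 -0.05   0.034] [ 1.175 -0.048  0.136]
55 [254. 113.] [ 1.063 -0.139  0.038] [ 1.065 -0.128  0.151]
54 [235. 120.] [ 1.086 -0.075  0.023] [ 1.092 -0.076  0.139]
53 [257. 122.] [ 1.025 -0.115  0.022] [ 1.03  -0.115  0.152]
54 [238. 128.] [ 1.056 -0.07   0.028] [ 1.061 -0.068  0.139]
43 [261. 131.] [ 0.999 -0.1    0.027] [ 1.001 -0.106  0.14 ]
88 [253. 155.] [ 0.941 -0.028  0.027] [ 0.946 -0.03   0.139]
186 [300. 320.] [0.462 0.232 0.02 ] [0.462 0.232 0.136]
-71.85383210085563
```

Red A is at the front. Release, shift, pick.

```bash
python3 -m pendant '[[-0.2,0,0,0,0],[-0.5,0,0,0,0],[-0.5,0,0,-0.15,0],[-0.5,0,0,-0.3,0],[-1,-0.2,0,-0.3,0],[-1,-0.4,0,-0.3,0],[-1,-0.6,0,-0.3,0],[-1,-0.6,0,-0.3,0],[-1,-0.6,0,-0.3,0]]' 20
python3 - <<'E'
from station import telemetry,vision
from h import *
s=telemetry.sense()
red(vision.capture("wrist"),800)
print(toolmove(s,[.463,.2325,.163],np.radians(108.2)))
E
```

```text
clock: 27.7
tool_pos: [0.4629, 0.235, 0.3148]
eef_rot: [[0.949, 0.316, 0.0], [0.316, -0.949, 0.001], [0.001, -0.001, -1.0]]
wrist_force: [1.0, -0.6, 0.7]
width: 0.928
finger_force: 0.0
2619 [332. 232.] [0.464 0.233 0.02 ] [0.465 0.233 0.135]
(array([-0.004,  0.013,  0.759]), np.float64(0.0013864414002880646))
```

```bash
python3 -m pendant '[[-1,0,0.012,0.2,0],[-1,0,0.012,0.4,0],[-1,0,0.012,0.6,0],[-1,0,0.012,0.7,0],[-1,0,0.012,0.76,0],[-1,0,0.012,0.76,0],[1,0,0.012,0.76,0],[1,0,0.012,0.76,0],[1,0,0.012,0.76,0],[1,0,0.012,0.76,0]]' 20
python3 -m pendant '[[1,0,0,0,0],[1,0,0,0,0],[1,0,0,-0.05,0],[1,0,0,-0.15,0],[1,0,0,-0.3,0],[1,0,0,-0.5,0],[1,0,0,-0.7,0],[1,0,0,-0.8,0],[1,0,0,-0.8,0]]'
python3 -m pendant '[[1,0.02,0.05,0,0],[1,0.02,0.15,0,0],[1,0.02,0.3,0,0],[1,0.02,0.45,0,0],[1,0.02,0.6,0,0],[1,0.02,0.7,0,0],[1,0.02,0.74,0,0],[1,0.02,0.74,0,0]]'
python3 -m pendant '[[1,0.02,0.05,0,0],[1,0.02,0.15,0,0],[1,0.02,0.3,0,0],[1,0.02,0.45,0,0],[1,0.02,0.6,0,0],[1,0.02,0.7,0,0],[1,0.02,0.73,0,0],[1,0.02,0.73,0,0],[1,0.02,0.73,0,0]]'
python3 - <<'E'
from station import telemetry
from h import *
s=telemetry.sense();print(toolmove(s,[.564,-.044,.179]),np.round(s["joints"],2))
E
```

```text
clock: 28.75
tool_pos: [0.465, 0.2326, 0.1632]
eef_rot: [[0.949, 0.316, 0.001], [0.316, -0.949, 0.001], [0.002, -0.001, -1.0]]
wrist_force: [0.5, 0.8, -0.2]
width: 0.702
finger_force: 0.0
clock: 29.65
tool_pos: [0.4662, 0.2329, 0.3263]
eef_rot: [[0.949, 0.315, 0.006], [0.315, -0.949, 0.004], [0.007, -0.002, -1.0]]
wrist_force: [0.0, -0.3, -2.1]
width: 0.485
finger_force: 20.0
clock: 30.45
tool_pos: [0.5148, 0.0914, 0.3209]
eef_rot: [[0.95, 0.313, -0.002], [0.313, -0.95, -0.001], [-0.003, 0.0, -1.0]]
wrist_force: [-0.9, -0.0, -1.3]
width: 0.486
finger_force: 20.0
clock: 31.35
tool_pos: [0.5648, -0.0423, 0.3218]
eef_rot: [[0.948, 0.318, -0.001], [0.318, -0.948, 0.001], [-0.0, -0.001, -1.0]]
wrist_force: [0.5, 0.4, -2.2]
width: 0.481
finger_force: 20.0
(array([-0.006,  0.008,  0.714]), None) [-0.34  0.31  0.45  1.76 -0.15  1.11 -1.09]
```

```bash
python3 -m pendant '[[1,-0.005,0.005,0.15,0],[1,-0.005,0.005,0.35,0],[1,-0.005,0.005,0.5,0],[1,-0.005,0.005,0.6,0],[1,-0.005,0.005,0.66,0],[1,-0.005,0.005,0.69,0],[1,-0.005,0.005,0.71,0],[1,-0.005,0.005,0.71,0],[1,-0.005,0.005,0.71,0]]'
python3 -m pendant '[[0.0,0,0,0,0],[-0.3,0,0,0,0],[-0.3,0,0,0,0],[-0.3,0,0,0,0],[-0.3,0,0,-0.1,0],[-0.3,0,0,-0.3,0],[-0.3,0,0,-0.5,0],[-0.3,0,0,-0.7,0],[-0.3,0,0,-0.8,0],[-0.3,0,0,-0.8,0]]'
python3 -m pendant '[[-0.3,0.1,-0.2,0,-0.045],[-0.3,0.2,-0.4,0,-0.09],[-0.3,0.25,-0.6,0,-0.135],[-0.3,0.25,-0.8,0,-0.18],[-0.3,0.25,-0.8,0,-0.225],[-0.3,0.25,-0.8,0,-0.27],[-0.3,0.25,-0.8,0,-0.315],[-0.3,0.25,-0.8,0,-0.36],[-0.3,0.25,-0.8,0,-0.405],[-0.3,0.25,-0.8,0,-0.45]]'
python3 -m pendant '[[-0.3,0,0,0,-0.045],[-0.3,0,0,0,-0.09],[-0.3,0,0,0,-0.135],[-0.3,0,0,0,-0.18],[-0.3,0,0,0,-0.225],[-0.3,0,0,0,-0.27],[-0.3,0,0,0,-0.315],[-0.3,0,0,0,-0.36],[-0.3,0,0,0,-0.405],[-0.3,0,0,0,-0.45]]'
python3 - <<'E'
from station import telemetry,vision
from h import *
s=telemetry.sense();print(toolmove(s,[.578,.2705,.30],np.radians(107.9)),np.round(s["joints"],2))
for n in ("side","wrist"):
    c=vision.capture(n);print(n);red(c,100);print(bar(c,.145,.156,.549,-.143,.05),bar(c,.145,.156,.564,-.044,.05))
E
```

```text
clock: 32.25
tool_pos: [0.5649, -0.0454, 0.1812]
eef_rot: [[0.949, 0.316, 0.002], [0.316, -0.949, 0.0], [0.002, 0.0, -1.0]]
wrist_force: [0.2, -0.4, -1.4]
width: 0.483
finger_force: 20.0
clock: 33.25
tool_pos: [0.5661, -0.0459, 0.3442]
eef_rot: [[0.949, 0.315, 0.007], [0.315, -0.949, 0.001], [0.007, 0.002, -1.0]]
wrist_force: [0.2, -0.1, -0.1]
width: 0.648
finger_force: 0.0
clock: 34.25
tool_pos: [0.5606, 0.122, 0.3388]
eef_rot: [[-0.169, 0.986, -0.002], [0.986, 0.169, -0.0], [-0.0, -0.002, -1.0]]
wrist_force: [-0.6, 0.2, -0.3]
width: 0.648
finger_force: 0.0
clock: 35.25
tool_pos: [0.5606, 0.122, 0.3388]
eef_rot: [[-1.0, -0.013, -0.002], [-0.013, 1.0, -0.0], [0.002, -0.0, -1.0]]
wrist_force: [0.6, 1.0, 0.1]
width: 0.649
finger_force: 0.0
(array([-0.097,  0.741,  0.194]), np.float64(-0.09536789624347258)) [-0.22  0.29 -0.05  1.7   0.02  1.15  1.31]
side
169 [229. 104.] [ 1.163 -0.111  0.074] [ 1.157 -0.143  0.142]
148 [243. 109.] [ 1.121 -0.129  0.07 ] [ 1.115 -0.12   0.138]
123 [234. 174.] [0.93  0.059 0.036] [0.929 0.062 0.14 ]
123 [378. 206.] [ 0.548 -0.145  0.019] [ 0.548 -0.144  0.15 ]
131 [349. 224.] [ 0.563 -0.045  0.02 ] [ 0.564 -0.045  0.151]
(155, array([ 0.549, -0.146,  0.039,  0.042,  0.55 , -0.144]), np.float64(102.8)) (166, array([ 0.564, -0.045,  0.04 ,  0.04 ,  0.564, -0.045]), np.float64(113.8))
wrist
2425 [ 89. 230.] [ 0.565 -0.044  0.021] [ 0.564 -0.044  0.149]
0 (2707, array([ 0.565, -0.044,  0.042,  0.041,  0.564, -0.043]), np.float64(121.3))
```

```bash
python3 -m pendant '[[-0.5,-0.03,0.2,0,-0.03],[-0.5,-0.06,0.4,0,-0.06],[-0.5,-0.097,0.6,0,-0.095],[-0.5,-0.097,0.74,0,-0.095],[-0.5,-0.097,0.74,0.1,-0.095],[-0.5,-0.097,0.74,0.1,-0.095],[-0.5,-0.097,0.74,0.1,-0.095]]' 25
python3 - <<'E'
from station import telemetry,vision
from h import *
s=telemetry.sense()
c=vision.capture("side");print(bar(c,.212,.223,.575,.268,.06))
c=vision.capture("wrist");print(bar(c,.212,.223,.575,.268,.06))
print(toolmove(s,[.578,.271,.253],np.radians(107.9)),np.round(s["joints"],2))
E
```

```text
clock: 36.05
tool_pos: [0.5793, 0.2692, 0.3192]
eef_rot: [[-0.955, -0.298, -0.002], [-0.298, 0.955, -0.002], [0.002, -0.001, -1.0]]
wrist_force: [0.1, -0.6, -0.2]
width: 0.751
finger_force: 0.0
(139, array([0.562, 0.264, 0.046, 0.019, 0.562, 0.264]), np.float64(-162.0))
(4810, array([0.578, 0.27 , 0.076, 0.018, 0.575, 0.27 ]), np.float64(18.5))
(array([0.003, 0.011, 0.331]), np.float64(-0.0031641133592066207)) [-0.37  0.43 -0.15  1.56  0.07  1.16  1.34]
```

```bash
python3 -m pendant '[[-0.5,0.003,0.008,0.1,-0.003],[-0.5,0.003,0.008,0.2,-0.003],[-0.5,0.003,0.008,0.3,-0.003],[-0.5,0.003,0.008,0.33,-0.003],[-0.5,0.003,0.008,0.33,-0.003],[1,0.003,0.008,0.33,-0.003],[1,0.003,0.008,0.33,-0.003],[1,0.003,0.008,0.33,-0.003],[1,0.003,0.008,0.33,-0.003],[1,0.003,0.008,0.33,-0.003]]' 25
python3 -m pendant '[[1,0,0,0,0],[1,0,0,0,0],[1,0,0,0,0.01],[1,0,0,0,0.03],[1,0,0,0,0.052],[1,0,0,0,0.075],[1,0,0,0,0.098],[1,0,0,0,0.12],[1,0,0,0,0.142],[1,0,0,0,0.165]]' 
python3 -m pendant '[[1,0,0,0,0.022],[1,0,0,0,0.044],[1,0,0,0,0.066],[1,0,0,0,0.088],[1,0,0,0,0.11],[1,0,0,0,0.132],[1,0,0,0,0.154],[1,0,0,0,0.176],[1,0,0,0,0.198],[1,0,0,0,0.22]]'
python3 -m pendant '[[1,0,0,0,0.022],[1,0,0,0,0.044],[1,0,0,0,0.066],[1,0,0,0,0.088],[1,0,0,0,0.11],[1,0,0,0,0.132],[1,0,0,0,0.154],[1,0,0,0,0.176],[1,0,0,0,0.19],[1,0,0,0,0.2]]'
python3 -m pendant '[[1,0,0,0,0.022],[1,0,0,0,0.044],[1,0,0,0,0.06],[1,0,0,0,0.072],[1,0,0,0,0.08],[1,0,0,0,0.08],[1,0,0,0,0.08]]'
python3 - <<'E'
from station import telemetry,vision
from h import *
s=telemetry.sense()
c=vision.capture("side");red(c)
R=np.array(s["eef_rot"]);print(np.degrees(np.arctan2(R[1,1],R[0,1])))
E
```

```text
clock: 37.15
tool_pos: [0.5786, 0.2717, 0.2546]
eef_rot: [[-0.951, -0.31, 0.0], [-0.31, 0.951, 0.0], [-0.0, 0.0, -1.0]]
wrist_force: [-0.4, 1.0, 0.1]
width: 0.367
finger_force: 0.0
clock: 38.15
tool_pos: [0.5791, 0.2694, 0.2542]
eef_rot: [[-0.978, 0.208, 0.0], [0.208, 0.978, -0.003], [-0.001, -0.003, -1.0]]
wrist_force: [0.1, -6.9, 1.6]
width: 0.19
finger_force: 25.0
clock: 39.15
tool_pos: [0.5787, 0.2686, 0.2542]
eef_rot: [[-0.621, 0.784, -0.001], [0.784, 0.621, -0.004], [-0.002, -0.003, -1.0]]
wrist_force: [-1.8, -7.3, 3.6]
width: 0.194
finger_force: 25.0
clock: 40.15
tool_pos: [0.5781, 0.2684, 0.2542]
eef_rot: [[-0.042, 0.999, -0.003], [0.999, 0.042, -0.004], [-0.004, -0.003, -1.0]]
wrist_force: [-4.6, -8.6, 5.8]
width: 0.196
finger_force: 25.0
clock: 40.85
tool_pos: [0.5778, 0.2684, 0.2542]
eef_rot: [[0.206, 0.979, -0.003], [0.979, -0.206, -0.004], [-0.005, -0.002, -1.0]]
wrist_force: [-5.2, -8.6, 6.3]
width: 0.196
finger_force: 25.0
71 [273.  92.] [ 1.091 -0.25   0.025] [ 1.102 -0.249  0.147]
213 [241. 106.] [ 1.119 -0.124  0.074] [ 1.152 -0.148  0.142]
63 [213. 111.] [ 1.173 -0.049  0.036] [ 1.176 -0.056  0.137]
52 [254. 113.] [ 1.064 -0.139  0.038] [ 1.063 -0.131  0.152]
49 [257. 122.] [ 1.028 -0.115  0.018] [ 1.03  -0.113  0.153]
54 [238. 128.] [ 1.058 -0.071  0.027] [ 1.06  -0.071  0.14 ]
43 [261. 131.] [ 0.996 -0.097  0.028] [ 1.001 -0.105  0.142]
89 [253. 155.] [ 0.944 -0.028  0.027] [ 0.946 -0.03   0.139]
80 [302. 277.] [0.547 0.149 0.02 ] [0.544 0.149 0.135]
188 [301. 320.] [0.461 0.231 0.02 ] [0.462 0.232 0.136]
-11.873101750811283
```

Red D at the front, C next. Release, move and pick D.

```bash
python3 -m pendant '[[-0.2,0,0,0,0],[-0.5,0,0,0,0],[-0.5,0,0,-0.15,0],[-0.5,0,0,-0.3,0],[-1,-0.1,-0.17,-0.3,0.045],[-1,-0.2,-0.34,-0.3,0.09],[-1,-0.29,-0.52,-0.3,0.135],[-1,-0.29,-0.52,-0.3,0.18],[-1,-0.29,-0.52,-0.3,0.225],[-1,-0.29,-0.52,-0.3,0.27]]' 20
python3 -m pendant '[[-1,0,0,0,0.04],[-1,0,0,0,0.063],[-1,0,0,0,0.063],[-1,0,0,0,0.063]]'
python3 - <<'E'
from station import telemetry,vision
from h import *
s=telemetry.sense()
red(vision.capture("wrist"),800)
print(toolmove(s,[.4635,.2325,.163],np.radians(108.2)),np.round(s["joints"],2))
E
```

```text
clock: 41.9
tool_pos: [0.4645, 0.2369, 0.3146]
eef_rot: [[0.871, 0.492, 0.001], [0.492, -0.871, 0.002], [0.001, -0.001, -1.0]]
wrist_force: [0.2, 0.7, 0.2]
width: 0.983
finger_force: 0.0
clock: 42.3
tool_pos: [0.4648, 0.2365, 0.3142]
eef_rot: [[0.948, 0.318, 0.0], [0.318, -0.948, 0.0], [0.0, -0.0, -1.0]]
wrist_force: [1.3, -0.6, 0.8]
width: 1.0
finger_force: 0.0
2597 [332. 236.] [0.464 0.233 0.021] [0.465 0.233 0.135]
(array([-0.013,  0.017,  0.756]), np.float64(0.0019445505028052805)) [-0.93  0.23  0.48  1.87 -0.12  1.07 -1.65]
```

```bash
python3 -m pendant '[[-1,-0.01,0.018,0.2,0],[-1,-0.01,0.018,0.4,0],[-1,-0.01,0.018,0.6,0],[-1,-0.01,0.018,0.7,0],[-1,-0.01,0.018,0.755,0],[-1,-0.01,0.018,0.755,0],[1,-0.01,0.018,0.755,0],[1,-0.01,0.018,0.755,0],[1,-0.01,0.018,0.755,0],[1,-0.01,0.018,0.755,0]]' 20
python3 -m pendant '[[1,0,0,0,0],[1,0,0,0,0],[1,0,0,-0.05,0],[1,0,0,-0.15,0],[1,0,0,-0.3,0],[1,0,0,-0.5,0],[1,0,0,-0.7,0],[1,0,0,-0.8,0],[1,0,0,-0.8,0]]'
python3 -m pendant '[[1,-0.02,0.05,0,0],[1,-0.06,0.2,0,0],[1,-0.12,0.35,0,0],[1,-0.2,0.55,0,0],[1,-0.27,0.72,0,0],[1,-0.32,0.82,0,0],[1,-0.32,0.85,0,0],[1,-0.32,0.85,0,0]]'
python3 -m pendant '[[1,-0.02,0.05,0,0],[1,-0.06,0.2,0,0],[1,-0.12,0.35,0,0],[1,-0.2,0.55,0,0],[1,-0.27,0.72,0,0],[1,-0.32,0.82,0,0],[1,-0.32,0.84,0,0],[1,-0.32,0.84,0,0],[1,-0.32,0.84,0,0]]'
python3 - <<'E'
from station import telemetry
from h import *
s=telemetry.sense();print(toolmove(s,[.450,-.1285,.179]),np.round(s["joints"],2))
E
```

```text
clock: 43.35
tool_pos: [0.4646, 0.2321, 0.1641]
eef_rot: [[0.949, 0.316, 0.001], [0.316, -0.949, 0.001], [0.002, -0.001, -1.0]]
wrist_force: [0.6, -0.8, 0.3]
width: 0.7
finger_force: 0.0
clock: 44.25
tool_pos: [0.4658, 0.2323, 0.3271]
eef_rot: [[0.949, 0.315, 0.005], [0.315, -0.949, 0.004], [0.007, -0.002, -1.0]]
wrist_force: [-0.7, 0.3, -1.5]
width: 0.481
finger_force: 20.0
clock: 45.05
tool_pos: [0.4565, 0.0491, 0.3222]
eef_rot: [[0.95, 0.313, -0.002], [0.313, -0.95, -0.001], [-0.002, -0.0, -1.0]]
wrist_force: [-0.4, -0.1, -1.1]
width: 0.484
finger_force: 20.0
clock: 45.95
tool_pos: [0.4498, -0.1278, 0.3229]
eef_rot: [[0.948, 0.318, -0.001], [0.318, -0.948, 0.0], [-0.001, -0.001, -1.0]]
wrist_force: [0.2, 0.5, -1.6]
width: 0.487
finger_force: 20.0
(array([0.   , 0.004, 0.719]), None) [-0.49  0.13  0.77  1.99 -0.1   1.07 -0.92]
```

```bash
python3 -m pendant '[[1,0,0.004,0.15,0],[1,0,0.004,0.35,0],[1,0,0.004,0.5,0],[1,0,0.004,0.6,0],[1,0,0.004,0.66,0],[1,0,0.004,0.69,0],[1,0,0.004,0.712,0],[1,0,0.004,0.712,0],[1,0,0.004,0.712,0]]'
python3 -m pendant '[[0.0,0,0,0,0],[-0.3,0,0,0,0],[-0.3,0,0,0,0],[-0.3,0,0,0,0],[-0.3,0,0,-0.1,0],[-0.3,0,0,-0.3,0],[-0.3,0,0,-0.5,0],[-0.3,0,0,-0.7,0],[-0.3,0,0,-0.8,0],[-0.3,0,0,-0.8,0]]'
python3 -m pendant '[[-0.3,0.1,-0.2,0,0],[-0.3,0.25,-0.4,0,0],[-0.3,0.4,-0.6,0,0],[-0.3,0.5,-0.8,0,0],[-0.3,0.6,-0.85,0,0],[-0.3,0.62,-0.85,0,0],[-0.3,0.62,-0.85,0,0]]'
python3 -m pendant '[[-0.3,0.15,-0.2,0,-0.045],[-0.3,0.3,-0.4,0,-0.09],[-0.3,0.45,-0.6,0,-0.135],[-0.5,0.6,-0.8,0,-0.18],[-0.5,0.62,-0.84,0,-0.225],[-0.5,0.62,-0.84,0,-0.27],[-0.5,0.62,-0.84,0,-0.31],[-0.5,0.62,-0.84,0,-0.33],[-0.5,0.62,-0.84,0.1,-0.33],[-0.5,0.62,-0.84,0.1,-0.33]]' 25
python3 - <<'E'
from station import telemetry,vision
from h import *
s=telemetry.sense()
c=vision.capture("wrist");print(bar(c,.212,.223,.575,.268,.06))
print(toolmove(s,[.578,.271,.253],np.radians(168.1)),np.round(s["joints"],2))
red(vision.capture("side"),90)
E
```

```text
clock: 46.85
tool_pos: [0.4503, -0.1301, 0.1815]
eef_rot: [[0.949, 0.316, 0.001], [0.316, -0.949, 0.0], [0.001, 0.0, -1.0]]
wrist_force: [0.2, -0.1, -0.8]
width: 0.481
finger_force: 20.0
clock: 47.85
tool_pos: [0.4514, -0.1307, 0.3439]
eef_rot: [[0.949, 0.316, 0.007], [0.316, -0.949, 0.001], [0.006, 0.001, -1.0]]
wrist_force: [0.5, -0.2, -1.1]
width: 0.65
finger_force: 0.0
clock: 48.55
tool_pos: [0.5134, 0.0699, 0.3395]
eef_rot: [[0.949, 0.316, -0.002], [0.316, -0.949, -0.002], [-0.002, 0.001, -1.0]]
wrist_force: [0.3, -0.3, -0.2]
width: 0.652
finger_force: 0.0
clock: 49.55
tool_pos: [0.5773, 0.2658, 0.3182]
eef_rot: [[0.215, 0.977, -0.004], [0.977, -0.215, -0.003], [-0.004, -0.004, -1.0]]
wrist_force: [0.3, 0.8, -1.1]
width: 0.753
finger_force: 0.0
(4931, array([0.578, 0.271, 0.075, 0.018, 0.579, 0.274]), np.float64(-101.8))
(array([ 0.028, -0.001,  0.326]), np.float64(-0.002767373542785659)) [-0.74  0.44  0.36  1.58 -0.16  1.16 -0.56]
204 [242. 106.] [ 1.116 -0.127  0.076] [ 1.151 -0.151  0.141]
134 [349. 224.] [ 0.564 -0.045  0.02 ] [ 0.563 -0.046  0.151]
138 [402. 231.] [ 0.45 -0.13  0.02] [ 0.45  -0.13   0.151]
```

```bash
python3 -m pendant '[[-0.5,0.028,0,0.1,0],[-0.5,0.028,0,0.2,0],[-0.5,0.028,0,0.3,0],[-0.5,0.028,0,0.325,0],[-0.5,0.028,0,0.325,0],[1,0.028,0,0.325,0],[1,0.028,0,0.325,0],[1,0.028,0,0.325,0],[1,0.028,0,0.325,0],[1,0.028,0,0.325,0]]' 25
python3 -m pendant '[[1,0,0,0,0],[1,0,0,0,0],[1,0,0,0,0.01],[1,0,0,0,0.03],[1,0,0,0,0.052],[1,0,0,0,0.075],[1,0,0,0,0.098],[1,0,0,0,0.12],[1,0,0,0,0.142],[1,0,0,0,0.165]]' 
python3 -m pendant '[[1,0,0,0,0.022],[1,0,0,0,0.044],[1,0,0,0,0.066],[1,0,0,0,0.088],[1,0,0,0,0.11],[1,0,0,0,0.132],[1,0,0,0,0.15],[1,0,0,0,0.16],[1,0,0,0,0.166],[1,0,0,0,0.166]]'
python3 - <<'E'
from station import telemetry,vision
from h import *
s=telemetry.sense()
c=vision.capture("side");red(c,90)
R=np.array(s["eef_rot"]);print(np.degrees(np.arctan2(R[1,1],R[0,1])))
E
```

```text
clock: 50.65
tool_pos: [0.5796, 0.2744, 0.2561]
eef_rot: [[0.211, 0.977, 0.0], [0.977, -0.211, 0.0], [0.0, 0.0, -1.0]]
wrist_force: [0.1, 0.2, 0.6]
width: 0.362
finger_force: 0.0
clock: 51.65
tool_pos: [0.5811, 0.2733, 0.2558]
eef_rot: [[0.672, 0.741, 0.003], [0.741, -0.672, -0.001], [0.002, 0.003, -1.0]]
wrist_force: [5.7, -1.6, -3.9]
width: 0.2
finger_force: 25.0
clock: 52.65
tool_pos: [0.5824, 0.2712, 0.2558]
eef_rot: [[0.952, 0.307, 0.006], [0.307, -0.952, -0.003], [0.004, 0.005, -1.0]]
wrist_force: [7.9, -5.3, -4.4]
width: 0.191
finger_force: 25.0
229 [242. 106.] [ 1.113 -0.125  0.076] [ 1.151 -0.15   0.142]
93 [253. 155.] [ 0.945 -0.03   0.025] [ 0.946 -0.029  0.139]
189 [300. 320.] [0.462 0.232 0.02 ] [0.462 0.233 0.136]
-72.09457344387202
```

Red C at the front.

```bash
python3 -m pendant '[[-0.2,0,0,0,0],[-0.5,0,0,0,0],[-0.5,0,0,-0.15,0],[-0.5,0,0,-0.3,0],[-1,-0.2,0,-0.3,0],[-1,-0.4,0,-0.3,0],[-1,-0.605,0,-0.3,0],[-1,-0.605,0,-0.3,0],[-1,-0.605,0,-0.3,0]]' 20
python3 - <<'E'
from station import telemetry,vision
from h import *
s=telemetry.sense()
red(vision.capture("wrist"),800)
print(toolmove(s,[.4635,.2325,.163],np.radians(108.2)),toolmove(s,[.465,-.0297,.179]))
E
```

```text
clock: 53.6
tool_pos: [0.4637, 0.2373, 0.3164]
eef_rot: [[0.95, 0.314, -0.0], [0.314, -0.95, 0.002], [0.001, -0.002, -1.0]]
wrist_force: [0.4, 1.2, 0.4]
width: 0.927
finger_force: 0.0
2585 [334. 234.] [0.464 0.233 0.021] [0.465 0.234 0.135]
(array([-0.009,  0.024,  0.767]), np.float64(0.00046372824743518904)) (array([-0.413,  1.271,  0.684]), None)
```

```bash
python3 -m pendant '[[-1,-0.005,0.022,0.2,0],[-1,-0.005,0.022,0.4,0],[-1,-0.005,0.022,0.6,0],[-1,-0.005,0.022,0.7,0],[-1,-0.005,0.022,0.765,0],[-1,-0.005,0.022,0.765,0],[1,-0.005,0.022,0.765,0],[1,-0.005,0.022,0.765,0],[1,-0.005,0.022,0.765,0],[1,-0.005,0.022,0.765,0]]' 20
python3 -m pendant '[[1,0,0,0,0],[1,0,0,0,0],[1,0,0,-0.05,0],[1,0,0,-0.15,0],[1,0,0,-0.3,0],[1,0,0,-0.5,0],[1,0,0,-0.7,0],[1,0,0,-0.8,0],[1,0,0,-0.8,0]]'
python3 -m pendant '[[1,-0.02,0.05,0,0],[1,-0.05,0.15,0,0],[1,-0.1,0.3,0,0],[1,-0.15,0.45,0,0],[1,-0.18,0.55,0,0],[1,-0.2,0.6,0,0],[1,-0.2,0.62,0,0],[1,-0.2,0.62,0,0]]'
python3 -m pendant '[[1,-0.02,0.05,0,0],[1,-0.05,0.15,0,0],[1,-0.1,0.3,0,0],[1,-0.15,0.45,0,0],[1,-0.18,0.55,0,0],[1,-0.2,0.6,0,0],[1,-0.2,0.62,0,0],[1,-0.2,0.62,0,0],[1,-0.2,0.62,0,0]]'
python3 - <<'E'
from station import telemetry
from h import *
s=telemetry.sense();print(toolmove(s,[.465,-.0297,.179]),np.round(s["joints"],2))
E
```

```text
clock: 54.65
tool_pos: [0.4654, 0.2325, 0.1637]
eef_rot: [[0.95, 0.313, 0.001], [0.313, -0.95, 0.001], [0.002, -0.001, -1.0]]
wrist_force: [-0.0, -0.7, -0.3]
width: 0.702
finger_force: 0.0
clock: 55.55
tool_pos: [0.4666, 0.2325, 0.3266]
eef_rot: [[0.95, 0.312, 0.005], [0.312, -0.95, 0.004], [0.006, -0.003, -1.0]]
wrist_force: [1.1, 0.4, -1.7]
width: 0.485
finger_force: 20.0
clock: 56.35
tool_pos: [0.4655, 0.1018, 0.3223]
eef_rot: [[0.95, 0.312, -0.001], [0.312, -0.95, -0.0], [-0.001, -0.0, -1.0]]
wrist_force: [0.7, -0.6, -1.7]
width: 0.485
finger_force: 20.0
clock: 57.25
tool_pos: [0.4667, -0.0272, 0.3227]
eef_rot: [[0.949, 0.315, -0.0], [0.315, -0.949, 0.0], [-0.0, -0.0, -1.0]]
wrist_force: [-0.0, -0.2, -1.9]
width: 0.483
finger_force: 20.0
(array([-0.012,  0.01 ,  0.718]), None) [-0.77  0.13  0.84  1.99 -0.11  1.07 -1.13]
```

```bash
python3 -m pendant '[[1,-0.012,0.01,0.15,0],[1,-0.012,0.01,0.35,0],[1,-0.012,0.01,0.5,0],[1,-0.012,0.01,0.6,0],[1,-0.012,0.01,0.66,0],[1,-0.012,0.01,0.69,0],[1,-0.012,0.01,0.712,0],[1,-0.012,0.01,0.712,0],[1,-0.012,0.01,0.712,0]]'
python3 -m pendant '[[0.0,0,0,0,0],[-0.3,0,0,0,0],[-0.3,0,0,0,0],[-0.3,0,0,0,0],[-0.3,0,0,-0.1,0],[-0.3,0,0,-0.3,0],[-0.3,0,0,-0.5,0],[-0.3,0,0,-0.7,0],[-0.3,0,0,-0.8,0],[-0.3,0,0,-0.8,0]]'
python3 -m pendant '[[-0.3,0,-0.2,0,0],[-0.3,0,-0.45,0,0],[-0.3,0,-0.7,0,0],[-0.3,0,-0.95,0,0],[-0.3,0,-0.95,-0.1,0],[-0.3,0,-0.95,-0.2,0]]'
python3 - <<'E'
from station import telemetry,vision
from h import *
c=vision.capture("side");red(c,110);cv2.imwrite("pics/end.png",cv2.resize(c["color"][150:400,150:500],None,fx=2.2,fy=2.2))
print(bar(c,.155,.168,.426,-.336,.07))
for n in("scene","wrist"):
    c=vision.capture(n);print(n,bar(c,.155,.168,.426,-.336,.07),bar(c,.095,.108,.426,-.336,.08))
E
```

```text
clock: 58.15
tool_pos: [0.4655, -0.0311, 0.1811]
eef_rot: [[0.95, 0.313, 0.001], [0.313, -0.95, 0.0], [0.001, 0.0, -1.0]]
wrist_force: [0.6, -0.4, -1.4]
width: 0.486
finger_force: 20.0
clock: 59.15
tool_pos: [0.4667, -0.0314, 0.3434]
eef_rot: [[0.95, 0.313, 0.006], [0.313, -0.95, 0.002], [0.007, -0.0, -1.0]]
wrist_force: [-0.1, 0.2, 0.4]
width: 0.654
finger_force: 0.0
clock: 59.75
tool_pos: [0.4038, 0.1508, 0.3792]
eef_rot: [[0.948, 0.317, -0.003], [0.317, -0.948, -0.002], [-0.004, 0.001, -1.0]]
wrist_force: [0.3, -0.6, 0.1]
width: 0.65
finger_force: 0.0
328 [236. 106.] [ 1.14  -0.109  0.083] [ 1.153 -0.133  0.141]
139 [234. 173.] [0.929 0.057 0.042] [0.929 0.062 0.139]
139 [402. 231.] [ 0.449 -0.13   0.021] [ 0.45  -0.13   0.151]
0
scene (177, array([ 0.471, -0.307,  0.016,  0.079,  0.469, -0.308]), np.float64(-68.6)) (605, array([ 0.463, -0.308,  0.067,  0.088,  0.459, -0.304]), np.float64(-54.9))
wrist 0 0
```

View pics/end.png

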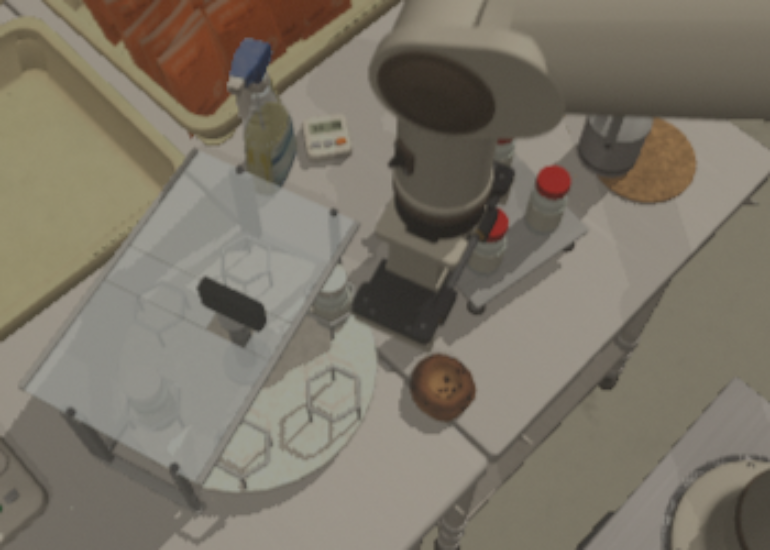

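All four reds are on the stand, but the canister has been knocked half off the mat (crop (615,140)), at about (.47,-.307). I'll go back and re-seat it.

```bash
python3 -m pendant '[[-0.5,-0.04,0.2,0,0],[-0.5,-0.08,0.4,0,0],[-0.5,-0.12,0.6,0,0],[-0.5,-0.14,0.78,0,0],[-0.5,-0.14,0.78,0,0],[-0.5,-0.14,0.78,0,0]]' 55
python3 -m pendant '[[-0.5,-0.04,0.2,0,-0.04],[-0.5,-0.08,0.4,0,-0.08],[-0.5,-0.12,0.6,0,-0.12],[-0.5,-0.14,0.78,0,-0.16],[-0.5,-0.14,0.78,0,-0.2],[-0.5,-0.14,0.78,0,-0.24],[-0.5,-0.14,0.78,0,-0.28],[-0.5,-0.14,0.78,0,-0.32],[-0.5,-0.14,0.78,0,-0.36],[-0.5,-0.14,0.78,0,-0.4]]'
python3 - <<'E'
from station import telemetry,vision
from h import *
s=telemetry.sense();print(toolmove(s,[.47,-.307,.36],np.radians(20.5)),np.round(s["joints"],2))
c=vision.capture("side");print(bar(c,.145,.17,.47,-.307,.06),bar(c,.09,.112,.47,-.307,.06),bar(c,.045,.08,.47,-.307,.06));red(c,90)
E
```

```text
clock: 60.5
tool_pos: [0.4269, -0.0083, 0.3792]
eef_rot: [[0.951, 0.31, -0.002], [0.31, -0.951, -0.0], [-0.002, -0.001, -1.0]]
wrist_force: [-0.7, 0.0, 0.4]
width: 0.749
finger_force: 0.0
clock: 61.5
tool_pos: [0.45, -0.1626, 0.3792]
eef_rot: [[-0.012, 1.0, -0.002], [1.0, 0.012, 0.001], [0.001, -0.002, -1.0]]
wrist_force: [0.1, 0.4, -1.2]
width: 0.75
finger_force: 0.0
(array([-0.723,  0.092,  0.096]), np.float64(-0.11020399174443866)) [-0.64  0.11  1.    1.89 -0.1   1.2   0.41]
(35, array([ 0.455, -0.263,  0.014,  0.014,  0.455, -0.262]), np.float64(-160.3)) (474, array([ 0.468, -0.304,  0.088,  0.086,  0.467, -0.296]), np.float64(-158.1)) (185, array([ 0.459, -0.28 ,  0.083,  0.036,  0.457, -0.273]), np.float64(-155.4))
325 [236. 106.] [ 1.151 -0.108  0.083] [ 1.153 -0.135  0.14 ]
139 [234. 174.] [0.928 0.059 0.04 ] [0.928 0.063 0.141]
124 [377. 206.] [ 0.548 -0.145  0.02 ] [ 0.548 -0.145  0.151]
132 [349. 224.] [ 0.564 -0.046  0.019] [ 0.564 -0.045  0.15 ]
139 [401. 231.] [ 0.45 -0.13  0.02] [ 0.45  -0.13   0.151]
150 [373. 250.] [ 0.464 -0.032  0.02 ] [ 0.463 -0.031  0.151]
```

```bash
python3 -m pendant '[[-0.5,-0.2,0.09,0,-0.04],[-0.5,-0.4,0.09,0,-0.08],[-0.5,-0.6,0.09,0,-0.11],[-0.5,-0.72,0.09,0,-0.11],[-0.5,-0.72,0.09,0.2,-0.11],[-0.5,-0.72,0.09,0.3,-0.11],[-0.5,-0.72,0.09,0.3,-0.11],[-0.5,-0.72,0.09,0.3,-0.11]]'
python3 - <<'E'
from station import telemetry,vision
from h import *
s=telemetry.sense()
c=vision.capture("wrist");b=bar(c,.145,.17,.47,-.307,.07);print(b,bar(c,.09,.11,.47,-.307,.07),np.round(s["joints"],2))
print(toolmove(s,[b[1][0],b[1][1],.205],np.radians(b[2]+90)))
cv2.imwrite("pics/w9.png",c["color"])
E
```

```text
clock: 62.35
tool_pos: [0.4687, -0.3076, 0.3199]
eef_rot: [[-0.342, 0.94, -0.002], [0.94, 0.342, 0.001], [0.001, -0.001, -1.0]]
wrist_force: [1.6, 0.9, 0.5]
width: 0.749
finger_force: 0.0
(3174, array([ 0.47 , -0.301,  0.014,  0.094,  0.469, -0.297]), np.float64(110.7)) (7198, array([ 0.47 , -0.301,  0.087,  0.087,  0.469, -0.298]), np.float64(20.8)) [-0.19  0.4   0.93  1.78 -0.35  1.14  1.2 ]
(array([0.028, 0.018, 0.575]), np.float64(-0.003809604125432517))
```

View pics/w9.png

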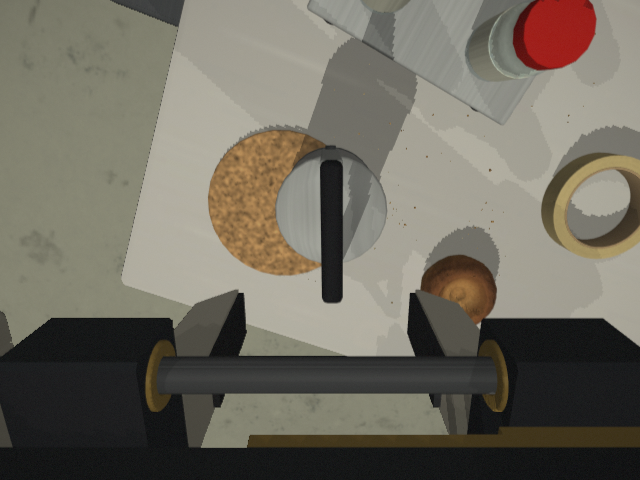

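Canister at (330,205) px, half on the cork (cork centre (285,200)), bar between the jaws. Regrip, lift, shift, set down.

```bash
python3 -m pendant '[[-0.5,0.028,0.018,0.2,-0.003],[-0.5,0.028,0.018,0.4,-0.003],[-0.5,0.028,0.018,0.55,-0.003],[-0.5,0.028,0.018,0.59,-0.003],[-0.5,0.028,0.018,0.59,-0.003],[1,0.028,0.018,0.59,-0.003],[1,0.028,0.018,0.59,-0.003],[1,0.028,0.018,0.59,-0.003],[1,0.028,0.018,0.59,-0.003],[1,0.028,0.018,0.59,-0.003]]' 55
python3 -m pendant '[[1,0,0,0,0],[1,0,0,0,0],[1,0,0,0,0],[1,0,0,0,0],[1,0,0,0,0],[1,0,0,-0.05,0],[1,0,0,-0.1,0],[1,0,0,-0.15,0],[1,0,0,-0.2,0],[1,0,0,-0.2,0]]'
python3 - <<'E'
from station import telemetry,vision
from h import *
s=telemetry.sense();print(toolmove(s,[.425,-.3355,.203],np.radians(20.5)),np.round(s["joints"],2))
w=cloud(vision.capture("wrist")).reshape(-1,3);w=w[(np.hypot(w[:,0]-.47,w[:,1]+.301)<.035)&(w[:,2]>.08)&(w[:,2]<.16)];print(np.histogram(w[:,2],bins=np.arange(.08,.161,.01))[0],np.median(w[w[:,2]<.15],0))
E
```

```text
clock: 63.4
tool_pos: [0.47, -0.3021, 0.2029]
eef_rot: [[-0.351, 0.936, 0.001], [0.936, 0.351, -0.0], [-0.0, 0.001, -1.0]]
wrist_force: [-0.1, 0.5, -0.1]
width: 0.362
finger_force: 0.0
clock: 64.4
tool_pos: [0.4706, -0.3026, 0.2442]
eef_rot: [[-0.351, 0.936, 0.003], [0.936, 0.351, -0.001], [-0.002, 0.002, -1.0]]
wrist_force: [0.1, -0.0, -6.8]
width: 0.15
finger_force: 55.0
(array([-0.073, -0.272,  0.206]), np.float64(0.0003512694935755405)) [-0.15  0.49  0.87  1.86 -0.44  0.99  1.27]
[   0    0    0    0    0  118 6566    0] [ 0.45836355 -0.29236902  0.14292373]
```

```bash
python3 -m pendant '[[1,-0.02,-0.07,0,0],[1,-0.04,-0.14,0,0],[1,-0.06,-0.21,0,0],[1,-0.073,-0.272,0,0],[1,-0.073,-0.272,0,0],[1,-0.073,-0.272,0.06,0],[1,-0.073,-0.272,0.12,0],[1,-0.073,-0.272,0.17,0],[1,-0.073,-0.272,0.195,0],[1,-0.073,-0.272,0.195,0]]'
python3 -m pendant '[[1,0,0,0.005,0],[1,0,0,0.005,0],[0.5,0,0,0.005,0],[0,0,0,0.005,0],[-0.5,0,0,0.005,0],[-0.5,0,0,0.005,0],[-0.5,0,0,-0.1,0],[-0.5,0,0,-0.3,0],[-0.5,0,0,-0.5,0],[-0.5,0,0,-0.7,0]]'
python3 - <<'E'
from station import telemetry,vision
from h import *
c=vision.capture("wrist");print(bar(c,.145,.17,.426,-.335,.07),bar(c,.095,.11,.426,-.335,.07))
w=cloud(c).reshape(-1,3);w=w[np.hypot(w[:,0]-.425,w[:,1]+.335)<.035];w=w[(w[:,2]<.12)&(w[:,2]>.08)];print(np.median(w[:,2]),np.linalg.lstsq(np.c_[w[:,:2],np.ones(len(w))],w[:,2],rcond=None)[0])
cv2.imwrite("pics/w10.png",c["color"])
E
```

```text
clock: 65.45
tool_pos: [0.4243, -0.3348, 0.2029]
eef_rot: [[-0.352, 0.936, -0.001], [0.936, 0.352, 0.0], [0.0, -0.0, -1.0]]
wrist_force: [0.8, 0.2, -5.9]
width: 0.148
finger_force: 55.0
clock: 66.45
tool_pos: [0.4237, -0.3349, 0.3449]
eef_rot: [[-0.351, 0.936, -0.0], [0.936, 0.351, -0.0], [0.0, -0.0, -1.0]]
wrist_force: [1.2, 0.1, 0.3]
width: 0.742
finger_force: 0.0
(2645, array([ 0.424, -0.334,  0.014,  0.095,  0.423, -0.33 ]), np.float64(-69.4)) (6035, array([ 0.424, -0.334,  0.087,  0.086,  0.423, -0.332]), np.float64(20.9))
0.10125417473580278 [-0.00574004  0.00392756  0.10490999]
```

View pics/w10.png

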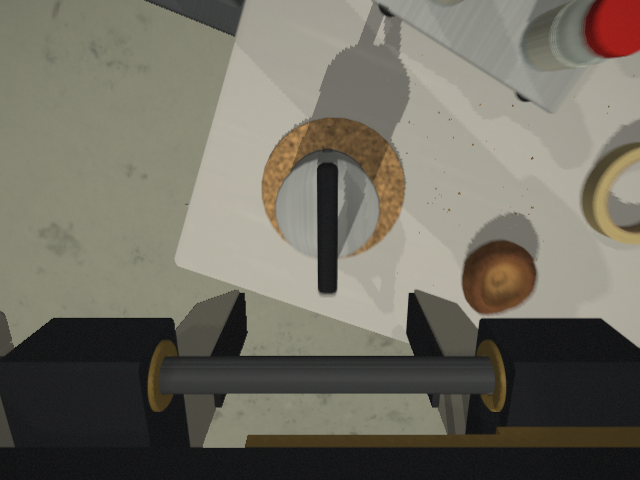

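The canister stands level (lid at 101 mm), centred on the cork at (.424,-.334). Rise clear, final look, hand in.

```bash
python3 -m pendant '[[-0.5,0,0,-0.2,0],[-0.5,0,0,-0.3,0],[-0.5,0.1,0,-0.3,0],[-0.5,0.1,0,-0.3,0],[-0.5,0.1,0,-0.3,0]]'
python3 - <<'E'
from station import vision,r
from h import *
c=vision.capture("side");red(c,90);
c=vision.capture("wrist");print(bar(c,.145,.17,.426,-.335,.07))
print(r.sign_off())
E
```

```text
clock: 67.0
tool_pos: [0.4172, -0.3157, 0.4033]
eef_rot: [[-0.352, 0.936, 0.001], [0.936, 0.352, 0.001], [0.0, 0.001, -1.0]]
wrist_force: [0.4, 0.2, 0.3]
width: 0.75
finger_force: 0.0
163 [229. 104.] [ 1.161 -0.112  0.068] [ 1.156 -0.146  0.143]
149 [243. 110.] [ 1.119 -0.128  0.068] [ 1.117 -0.12   0.137]
127 [234. 174.] [0.932 0.057 0.04 ] [0.928 0.065 0.141]
124 [377. 206.] [ 0.55  -0.145  0.02 ] [ 0.548 -0.145  0.151]
132 [349. 224.] [ 0.563 -0.045  0.02 ] [ 0.564 -0.045  0.151]
136 [401. 231.] [ 0.45  -0.129  0.02 ] [ 0.45  -0.13   0.151]
(1775, array([ 0.424, -0.333,  0.014,  0.094,  0.423, -0.33 ]), np.float64(-69.2))
the job is handed in; nothing more can be done
None
```

The job is handed in at 67 s: all four red-capped jars stand on the steel stand, the white ones are still in their carousel pockets, and the canister is upright on its mat, put back there after being knocked partly off (last jar's cap not seen in the final picture, but seen upright at its place shortly before).

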